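# Square a filter box and its cover in the fence corner and load the pair into the tuner

### The arm

A 6-joint arm with a two-finger parallel gripper is mounted at the origin on the work surface. World frame = base frame: x ahead of the robot, y to its left, z up, the work surface at z = 0. Lengths are in m, angles in rad, forces in N, time in s.
With the tool pointing down it reaches from about 0.35 to 0.85 m from the base axis. Payload 8.1 kg.
Tool frame: the origin (TCP) lies at the very end of the fingers, on their centre line; the grasp point (between the pads) lies 19 mm behind it (robot.pinch_z is the distance from the TCP to the grasp point, in m); x points along the fingers, z is the direction in which the jaws open and shut, and the axes are right-handed (so a half turn about x gives the same grasp; the last joint's range is limited). The gripper opens to 93 mm and grips with 3 to 60 N. Pads are 15 mm wide; open, the fingers measure 128 mm over their backs; the gripper's body (75 mm by 188 mm) begins 65 mm behind the grasp point.
Start: joints at [1.259, 0.13, 1.488, -0, 1.523, -0.085], TCP at [0.135, 0.585, 0.219] pointing down, gripper open.
Joint ranges: [-2.96, 2.96], [-0.89, 2.26], [0.02, 2.5], [-1.34, 4.48], [0, 2.73], [-2.66, 2.66]. Speed limits (rad/s): [2.39, 2.39, 2.79, 3.14, 3.14, 3.14].

### API

Orientations are given as a rotation vector (axis times angle).
In Python, from plant import robot, optics, ticket gives the robot as it stands.
- The arm moves only by the tool jog_arm, never from a script. Its argument "targets" is a list of rows, each a list of 7 numbers: the shift along the tool's x, y, z in cm, then the turn, a rotation vector about the tool's x, y, z in degrees, then the closure, from 0 (fully open) to 1 (shut). In form: [[dx, dy, dz, ax, ay, az, grip], ...]. A call has 1 to 5 rows; each row is the pose to reach, as a shift and turn from the pose measured when the call began, along the tool's axes at that moment; what a row does not reach only later rows make up. A row lasts 1/8 s, in which the tool goes at most 62.5 mm and 10.7 degrees, less where a joint would pass 70% of its speed; a pose out of reach is approached as far as the arm can. A call with a gripper value outside its range is refused whole. The fingers move at their own pace and stop on an object; "squeeze" is the grip in N (left out, the last holds). Time passes only in rows, so rows that repeat a pose let the fingers close. It gives the time, the measured TCP pose, the force and the opening at its end, in the units of the state.
- robot.read_state(): the state, without advancing time (a new reading comes with each control period).
- optics.read_camera(name): name is "scene" or "top"; returns a dict with "frame" (400x640x3 uint8, red, green, blue), "vertical_fov" (degrees; the focal length in pixels is half the picture's height over the tangent of half this angle, whatever the lens; pixels are square), "cx", "cy" (the principal point, pixels), "R" (3x3) and "t" (3): a world point X has camera coordinates R X + t. Camera axes: x right, y down, z forward; pixel columns grow to the right and rows downward; lengths in m; the calibration is good to about 2 mm. A picture is of the moment at which its call begins. There is no depth.
- ticket.close_job(): hands the job in, once; it reports no verdict.
The state is a dict: "t": time; "q": joint angles; "dq": joint speeds; "joint_torque": joint torques, N m; "tool_pos": TCP position; "orientation": TCP orientation; "force": force on the tool from outside, world axes, zero at the start; "wrist_torque": the same for the moment, N m; "opening": finger opening in m.
Only numpy, scipy, OpenCV 4.12 (cv2) and the standard library are available. Lean on these libraries where they do the work, as an engineer would, in place of code of your own. Each camera call takes 0.05 s, during which the arm holds its last target.

### The job

The filter box and its loose cover lie askew on the squaring jig: gently (under about 30 N) push them together into the corner of its two adjustable fences (set a little differently each time), so that box and cover both sit fully flush against the long fence and the end fence and edge to edge with each other, and let go. Then pick the squared pair up together and set it down in the open bay on top of the tuner chassis, resting flat on the bay floor with the cover still square on the box; leave the mug, screwdriver and morse key alone.

Things in the scene. Friction and masses are not known exactly. Their poses are not given: they have to be found in the camera images.
- jig: fixed squaring jig: plywood board 8 mm thick, x -80 to +100, y -120 to +130 mm from its origin (on its underside), with two rigid aluminium fences 50 mm high above the board, 15 mm thick. Each fence is parallel to its nominal line but clamped at an unknown setting: find it by touch or sight. A fence must not be pressed with more than 35 N.
- long_fence_nominal (a point): nominal middle of the long fence's inner face, on the board's top; axes as the jig's. The fence runs along y, its face looking to -x; its true face lies anywhere from 8 mm nearer (-x) to 8 mm farther (+x). It is in two lengths, y -30 to -13 mm and +74 to +95 mm from here; the gap leaves room for a finger at the middle of a squared box, whose centre then lies at y +22 to +38 mm.
- end_fence_nominal (a point): nominal middle of the end fence's inner face, on the board's top; axes as the jig's. The fence runs 35 mm either way along x, its face looking to -y; its true face lies anywhere from 8 mm nearer (-y) to 8 mm farther (+y).
- filter_box: plain die-cast aluminium filter box, closed block 50 (x) x 150 (y) x 40 mm high, about 0.3 kg (varies), same either way round; box and cover together take up to about 10 N to slide. Origin: centre of its underside. Starts flat on the jig board, up to 0.3 rad askew, 20 to 100 mm away from the corner where it belongs.
- cover: plain grey metal cover plate with four dark screw heads, 50 (x) x 150 (y) x 8 mm, about 0.1 kg, lying loose on top of the filter box, up to 6 mm off and 0.12 rad askew; same outline as the box. Origin: centre of its underside; it lies on the box when 40 mm above the box's origin.
- chassis: fixed grey tuner chassis 90 (x) x 190 (y) mm with three black knobs on one side. Origin: centre of its underside, on the table. In its top an open bay 56 (x) x 156 (y) mm, centred on the origin; its floor (dark) is 30 mm above the origin and its walls, 17 mm thick, rise 10 mm above the floor. The box goes in with its long side along y, either way round, with 3 mm to spare on each side.
- mug: blue mug, 76 mm across, 90 mm high; origin centre of its underside. Bystander.
- screwdriver: screwdriver 190 mm long lying along its x, about 30 mm high. Bystander.
- morse_key: morse key on a black base 90 x 60 mm, with brass arm, 43 mm high; origin centre of its underside. Bystander.
There are look-alikes about, which are no part of the job. What is shaped like the filter_box but green or red is not meant.

How it is judged:
By the outcome, as a careful person would: the job done as asked, in the order asked, and still so for the second after the job is handed in, with the robot touching nothing.
It also fails if it takes over 67 s, if anything falls off the work surface, if the arm or the gripper's body presses on something with over 40 N, if the wrist force passes 120 N, or if a joint passes its speed limit or range.

## Working session

There is one attempt and no reset: what is moved stays moved. The work goes in short steps, Python scripts to look and compute and a tool call to move; the robot and the scene stay as the last step left them, time stands still between calls to the robot, and variables do not carry over. Pictures are saved under pics/ and viewed, and the job is handed in when it is done.

Besides the shell and the picture viewer there is one more tool, called after "Emit:" in YAML: its name, and indented under it one key for each argument. jog_arm: Moves the arm, as the interface text tells. Its arguments: {"type":"object","properties":{"targets":{"type":"array"},"squeeze":{"type":"number"}},"required":["targets"]}

```bash
ls; mkdir -p pics; python3 - <<'E'
from plant import robot, optics
import cv2, numpy as np
s=robot.read_state(); print(s)
for n in("scene","top"):
    c=optics.read_camera(n); cv2.imwrite(f"pics/{n}0.png",c["frame"][:,:,::-1])
    np.savez(f"pics/{n}0.npz",**c)
    print(n,c["vertical_fov"],c["cx"],c["cy"],c["R"],c["t"])
E
```

```text
pics
{'t': 0.0, 'q': array([ 1.25858687e+00,  1.31131406e-01,  1.48930303e+00,  2.93238526e-05,
        1.52299106e+00, -8.54040129e-02]), 'dq': array([ 0.00080941, -0.00082357, -0.00029201,  0.00074602,  0.00024541,
        0.00090682]), 'joint_torque': array([-5.71476576e-04, -5.59867609e+01, -4.91733634e+01,  7.64935557e-02,
        3.62168450e-02, -1.57422060e-04]), 'tool_pos': array([0.13471165, 0.58409035, 0.21759218]), 'orientation': array([-1.04157325,  1.30957065,  1.039918  ]), 'force': array([-0.06970891, -0.17399775, -0.12081607]), 'wrist_torque': array([ 0.01321769,  0.04685643, -0.0680933 ]), 'opening': 0.09266683408866208}
scene 55.94588538420868 315.4773681892116 203.10278735860095 [[ 0.01981561  0.99977972  0.00691741]
 [ 0.6400191  -0.00736918 -0.76832366]
 [-0.76810344  0.01965208 -0.64002415]] [ 0.08102511 -0.27454312  1.54539587]
top 57.41017036380266 321.3158534574967 196.5577153998584 [[-0.01900943 -0.99949569 -0.0254365 ]
 [-0.98235277  0.02340596 -0.18556724]
 [ 0.18606903  0.02146009 -0.98230229]] [-0.05011016  0.54893404  1.07812972]
```

View pics/scene0.png

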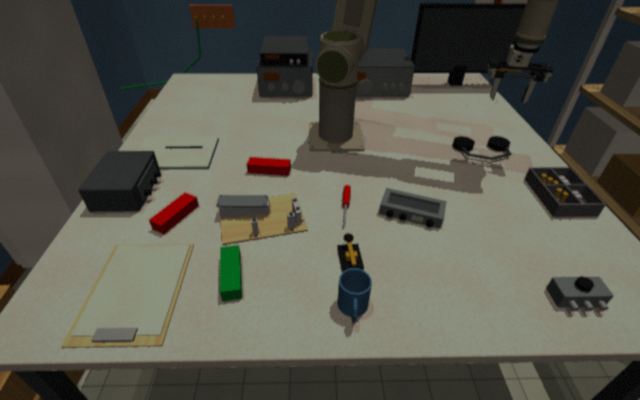

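View pics/top0.png

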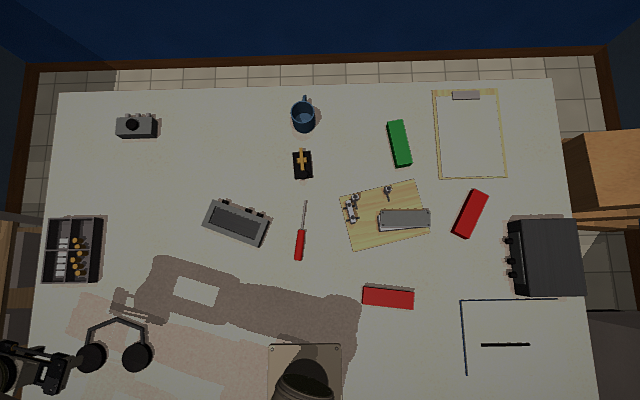

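```bash
cat > h.py <<'E'
import numpy as np, cv2
def load(n,k=0): 
    c=dict(np.load(f"pics/{n}{k}.npz")); return c
def snap(n,k):
    from plant import optics
    c=optics.read_camera(n); np.savez(f"pics/{n}{k}.npz",**c); cv2.imwrite(f"pics/{n}{k}.png",c["frame"][:,:,::-1]); return c
def K(c):
    f=200/np.tan(np.radians(float(c["vertical_fov"]))/2); return f
def ray(c,uv,z):
    uv=np.atleast_2d(uv).astype(float); f=K(c)
    d=np.c_[(uv[:,0]-c["cx"])/f,(uv[:,1]-c["cy"])/f,np.ones(len(uv))]@c["R"]
    o=-c["R"].T@c["t"]; s=(z-o[2])/d[:,2]; return o+d*s[:,None]
def proj(c,X):
    X=np.atleast_2d(X)@c["R"].T+c["t"]; f=K(c); return np.c_[c["cx"]+f*X[:,0]/X[:,2],c["cy"]+f*X[:,1]/X[:,2]]
def crop(c,x0,y0,x1,y1,s,name):
    im=c["frame"][y0:y1,x0:x1,::-1]; im=cv2.resize(im,None,fx=s,fy=s,interpolation=cv2.INTER_CUBIC); 
    im=cv2.convertScaleAbs(im,alpha=1.3); cv2.imwrite(name,im)
E
python3 - <<'E'
from h import *
c=load("top"); crop(c,330,170,440,260,7,"pics/jt.png"); crop(c,195,190,280,255,8,"pics/ct.png")
c=load("scene"); crop(c,210,185,315,250,7,"pics/js.png")
E
```

```text
(no output)
```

View pics/jt.png

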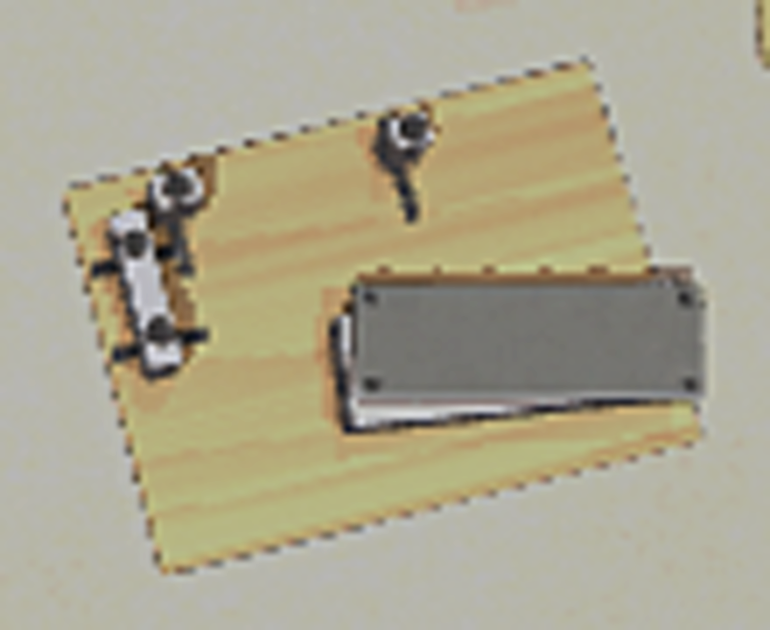

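View pics/js.png

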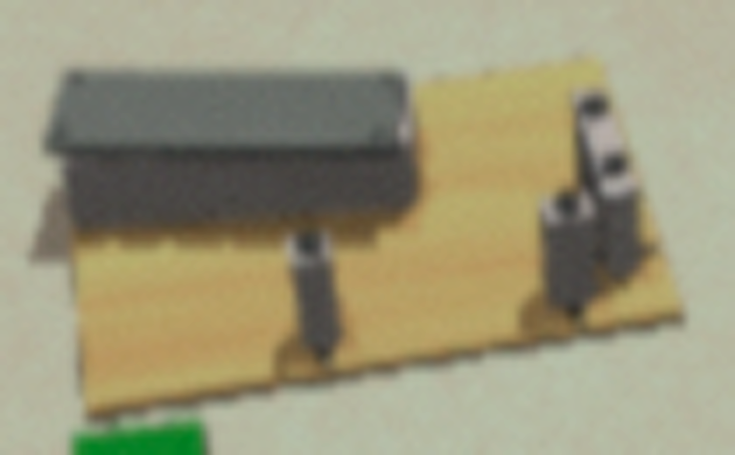

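View pics/ct.png

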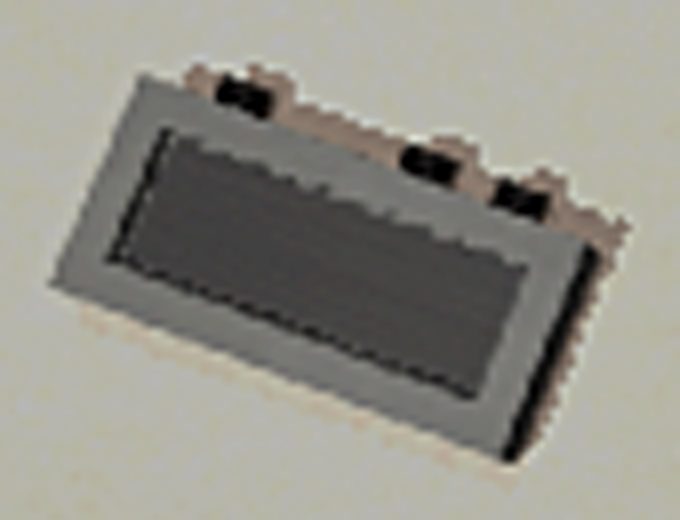

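```bash
cat > m.py <<'E'
from h import *
def cr(pts,x0,y0,s): return np.array(pts)/s+[x0-.5+.5/s,y0-.5+.5/s]
def fitrect(P,a,b,names):
    # P: 4 corners world matched to local L (+x+y,+x-y,-x-y,-x+y); a,b=(xmin,xmax),(ymin,ymax)
    L=np.array([[a[1],b[1]],[a[1],b[0]],[a[0],b[0]],[a[0],b[1]]])
    P=P[:,:2]; Lc=L-L.mean(0); Pc=P-P.mean(0)
    th=np.arctan2((Lc[:,0]*Pc[:,1]-Lc[:,1]*Pc[:,0]).sum(),(Lc*Pc).sum())
    R=np.array([[np.cos(th),-np.sin(th)],[np.sin(th),np.cos(th)]])
    o=P.mean(0)-R@L.mean(0); res=(P-(L@R.T+o))
    print(names,"o",o.round(4),"th deg",np.degrees(th).round(2),"res mm",(res*1000).round(1).tolist(),"sides",[round(np.linalg.norm(P[i]-P[i-1])*1000,1) for i in range(4)])
    return o,th
E
python3 - <<'E'
from m import *
c=load("top"); hsv=cv2.cvtColor(c["frame"],cv2.COLOR_RGB2HSV)
print("board hsv",hsv[240,360],hsv[235,370],"table",hsv[175,340],"cover",hsv[219,405],"boxside",hsv[229,382],"ch",hsv[200,215],"floor",hsv[222,237])
P=ray(c,cr([(65,190),(590,63),(700,437),(165,570)],330,170,7),.008)
jo=fitrect(P,(-.08,.1),(-.12,.13),"jig")
P=ray(c,cr([(345,283),(695,275),(705,393),(360,400)],330,170,7),.056)
print(P.round(4)); fitrect(P,(-.025,.025),(-.075,.075),"cover")
P=ray(c,cr([(140,75),(590,245),(510,460),(52,288)],195,190,8),.040)
fitrect(P,(-.045,.045),(-.095,.095),"chassis")
o,th=jo; R=np.array([[np.cos(th),-np.sin(th)],[np.sin(th),np.cos(th)]])
for nm,uv,z in [("post top y+ circ",(178,187),.058),("post y- ",(405,130),.058),("endf a",(133,240),.058),("endf b",(160,330),.058),("longpost- tip base",None,0)]:
    if uv: 
        p=ray(c,cr([uv],330,170,7),z)[0]; print(nm,p.round(4),"jig",((p[:2]-o)@R).round(4))
# scene
c=load("scene")
P=ray(c,cr([(682,318),(90,415),(75,190),(600,60)],210,185,7),.008); print(P.round(4))
print("scene proj of jig corners top-derived vs")
L=np.array([[.1,.13],[.1,-.12],[-.08,-.12],[-.08,.13]])@R.T+o
print(((proj(c,np.c_[L,np.full(4,.008)])-[210,185]+.5)*7).round(0))
E
```

```text
board hsv [ 31  74 141] [ 25  84 140] table [ 30  18 141] cover [30 11 89] boxside [  0   0 148] ch [18 26 99] floor [ 0  9 54]
jig o [ 0.4857 -0.2649] th deg 12.57 res mm [[-1.0, -0.9], [-1.8, 0.3], [1.2, 1.9], [1.6, -1.4]] sides [np.float64(177.6), np.float64(248.6), np.float64(176.7), np.float64(246.7)]
[[ 0.501  -0.2363  0.056 ]
 [ 0.501  -0.3875  0.056 ]
 [ 0.4497 -0.388   0.056 ]
 [ 0.4499 -0.2402  0.056 ]]
cover o [ 0.4754 -0.313 ] th deg 0.23 res mm [[0.9, 1.7], [0.3, 0.4], [-1.0, 0.1], [-0.2, -2.1]] sides [np.float64(51.2), np.float64(151.3), np.float64(51.3), np.float64(147.8)]
chassis o [0.4735 0.2081] th deg -21.32 res mm [[0.4, 1.5], [-1.6, 0.6], [0.3, -2.1], [1.0, 0.1]] sides [np.float64(88.9), np.float64(191.6), np.float64(87.2), np.float64(192.3)]
post top y+ circ [ 0.5448 -0.1652  0.058 ] jig [0.0793 0.0844]
post y-  [ 0.5678 -0.2655  0.058 ] jig [ 0.08   -0.0184]
endf a [ 0.5217 -0.1448  0.058 ] jig [0.0613 0.1094]
endf b [ 0.4819 -0.1552  0.058 ] jig [0.0202 0.1079]
[[ 0.5608 -0.1171  0.008 ]
 [ 0.614  -0.3557  0.008 ]
 [ 0.4758 -0.3856  0.008 ]
 [ 0.3855 -0.1553  0.008 ]]
scene proj of jig corners top-derived vs
[[685. 309.]
 [ 81. 407.]
 [ 61. 130.]
 [601.  52.]]
```

```bash
cat >> h.py <<'E'
from scipy.spatial.transform import Rotation as Ro
def state():
    from plant import robot
    return robot.read_state()
def goal(pos,yaw,s=None):
    """shift cm / turn deg for TCP pos, tool x down, tool z at yaw deg (mod 180 nearest)"""
    s=s or state(); Rt=Ro.from_rotvec(s["orientation"]).as_matrix()
    a0=np.degrees(np.arctan2(Rt[1,2],Rt[0,2]))
    y=yaw+180*np.round((a0-yaw)/180) 
    y=np.radians(y); z=np.array([np.cos(y),np.sin(y),0]); x=np.array([0,0,-1.]); G=np.c_[x,np.cross(z,x),z]
    print("t %.2f now"%s["t"],s["tool_pos"].round(4),"yaw %.2f"%a0,"tilt x",Rt[:,0].round(4),"open %.4f"%s["opening"],"F",s["force"].round(1))
    print("  shift cm",(Rt.T@(np.array(pos)-s["tool_pos"])*100).round(2),"turn",np.degrees(Ro.from_matrix(Rt.T@G).as_rotvec()).round(1))
E
python3 - <<'E'
from m import *
goal([.475,-.313,.15],5); goal([.475,-.313,.15],185)
s=state(); print(s["q"].round(2)); print(Ro.from_rotvec(s["orientation"]).as_matrix().round(3))
c=load("top"); print(-c["R"].T@c["t"])
o=np.array([.4857,-.2649]);th=np.radians(12.57);R=np.array([[np.cos(th),-np.sin(th)],[np.sin(th),np.cos(th)]])
P=ray(c,cr([(350,432),(690,403),(335,322)],330,170,7),.008);print(P.round(4))
P=ray(c,cr([(350,400),(343,318)],330,170,7),.048);print(P.round(4))
E
```

```text
t 0.10 now [0.1347 0.5841 0.2177] yaw 77.00 tilt x [-5.0e-04 -1.6e-03 -1.0e+00] open 0.0928 F [-0.  -0.1  0.1]
  shift cm [  6.9  -53.33 -79.75] turn [72.  -0.1  0.1]
t 0.10 now [0.1347 0.5841 0.2177] yaw 77.00 tilt x [-5.0e-04 -1.6e-03 -1.0e+00] open 0.0928 F [-0.  -0.1  0.1]
  shift cm [  6.9  -53.33 -79.75] turn [72.  -0.1  0.1]
[ 1.26  0.13  1.49 -0.    1.52 -0.09]
[[-0.    -0.974  0.225]
 [-0.002  0.225  0.974]
 [-1.     0.    -0.002]]
[ 0.33768776 -0.08606997  1.15963884]
[[ 0.4405 -0.2418  0.008 ]
 [ 0.4502 -0.3941  0.008 ]
 [ 0.4903 -0.2374  0.008 ]]
[[ 0.4508 -0.237   0.048 ]
 [ 0.4867 -0.2357  0.048 ]]
```

```bash
python3 - <<'E'
from h import *
goal([.45,.2,.22],41); goal([.5,-.05,.2],20); goal([.471,-.314,.12],4)
E
```

```text
t 0.10 now [0.1347 0.5841 0.2177] yaw 77.00 tilt x [-5.0e-04 -1.6e-03 -1.0e+00] open 0.0928 F [-0.  -0.1  0.1]
  shift cm [ -0.18 -39.36 -30.34] turn [36.  -0.1  0. ]
t 0.10 now [0.1347 0.5841 0.2177] yaw 77.00 tilt x [-5.0e-04 -1.6e-03 -1.0e+00] open 0.0928 F [-0.  -0.1  0.1]
  shift cm [  1.85 -49.85 -53.57] turn [57.  -0.1  0. ]
t 0.10 now [0.1347 0.5841 0.2177] yaw 77.00 tilt x [-5.0e-04 -1.6e-03 -1.0e+00] open 0.0928 F [-0.  -0.1  0.1]
  shift cm [  9.9  -52.96 -79.94] turn [73.  -0.1  0.1]
```

Emit:
jog_arm:
  targets:
    - [0, -39, -30, 36, 0, 0, 0]
    - [0, -39, -30, 36, 0, 0, 0]
    - [0, -39, -30, 36, 0, 0, 0]
    - [0, -39, -30, 36, 0, 0, 0]
    - [0, -39, -30, 36, 0, 0, 0]
  squeeze: 15

```text
t: 0.72
tool_pos: [0.3339, 0.3413, 0.218]
orientation: [-0.561, 1.499, 0.558]
force: [1.1, 0.1, 0.8]
opening: 0.0932
```

```bash
python3 - <<'E'
from h import *
goal([.5,-.05,.2],20); goal([.471,-.314,.12],4)
E
```

```text
t 0.72 now [0.3339 0.3413 0.218 ] yaw 40.97 tilt x [-6.0e-04 -1.7e-03 -1.0e+00] open 0.0932 F [1.1 0.1 0.8]
  shift cm [  1.86 -40.44 -13.11] turn [21.  -0.1  0.1]
t 0.72 now [0.3339 0.3413 0.218 ] yaw 40.97 tilt x [-6.0e-04 -1.7e-03 -1.0e+00] open 0.0932 F [1.1 0.1 0.8]
  shift cm [  9.91 -58.46 -32.6 ] turn [37.  -0.1  0.1]
```

Emit:
jog_arm:
  targets:
    - [1, -40, -13, 21, 0, 0, 0]
    - [1, -40, -13, 21, 0, 0, 0]
    - [2, -40, -13, 21, 0, 0, 0]
    - [2, -40, -13, 21, 0, 0, 0]
    - [2, -40, -13, 21, 0, 0, 0]

```text
t: 1.35
tool_pos: [0.4552, 0.0537, 0.2046]
orientation: [-0.275, 1.554, 0.272]
force: [1.1, 0.1, 0.4]
opening: 0.0926
```

```bash
python3 - <<'E'
from h import *
goal([.471,-.314,.12],4)
E
```

```text
t 1.35 now [0.4552 0.0537 0.2046] yaw 19.96 tilt x [-4.0e-04 -1.6e-03 -1.0e+00] open 0.0926 F [1.1 0.1 0.4]
  shift cm [  8.52 -35.09 -11.06] turn [16.  -0.   0.1]
```

Emit:
jog_arm:
  targets:
    - [2, -35, -11, 16, 0, 0, 0]
    - [3, -35, -11, 16, 0, 0, 0]
    - [5, -35, -11, 16, 0, 0, 0]
    - [7, -35, -11, 16, 0, 0, 0]
    - [8.5, -35, -11, 16, 0, 0, 0]

```text
t: 1.98
tool_pos: [0.4684, -0.2509, 0.1458]
orientation: [-0.056, 1.569, 0.052]
force: [1.5, -0.6, -0.1]
opening: 0.0932
```

Emit:
jog_arm:
  targets:
    - [0, -5, 0, 0, 0, 0, 0]

```text
t: 2.1
tool_pos: [0.4701, -0.3019, 0.143]
orientation: [-0.053, 1.573, 0.054]
force: [0.8, -0.2, -0.0]
opening: 0.093
```

```bash
python3 - <<'E'
from m import *
goal([.471,-.314,.023],4)
c=snap("top",1);crop(c,330,170,440,260,7,"pics/jt1.png")
c=snap("scene",1);crop(c,210,135,315,250,6,"pics/js1.png")
E
```

```text
t 2.10 now [ 0.4701 -0.3019  0.143 ] yaw 3.89 tilt x [-2.6e-03  6.0e-04 -1.0e+00] open 0.0930 F [ 0.8 -0.2 -0. ]
  shift cm [12.   -1.22  0.04] turn [-0.1 -0.1 -0. ]
```

View pics/js1.png

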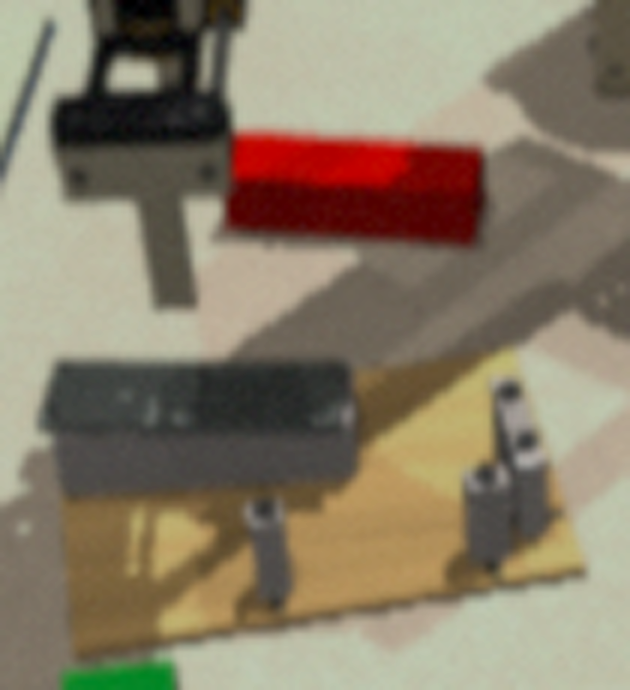

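View pics/jt1.png

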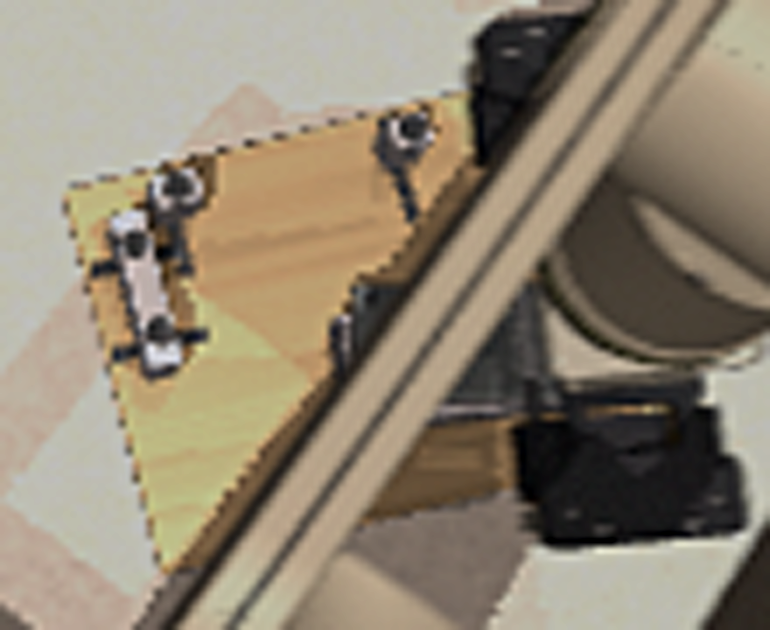

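Emit:
jog_arm:
  targets:
    - [4, -1.2, 0, 0, 0, 0, 0]
    - [8, -1.2, 0, 0, 0, 0, 0]
    - [11, -1.2, 0, 0, 0, 0, 0]
    - [12, -1.2, 0, 0, 0, 0, 0]
    - [12, -1.2, 0, 0, 0, 0, 0]

```text
t: 2.82
tool_pos: [0.4712, -0.3169, 0.0245]
orientation: [-0.052, 1.572, 0.049]
force: [0.3, -0.2, 0.3]
opening: 0.0927
```

Emit:
jog_arm:
  targets:
    - [0, 0, 0, 0, 0, 0, 0.3]
    - [0, 0, 0, 0, 0, 0, 0.5]
    - [0, 0, 0, 0, 0, 0, 0.6]
    - [0, 0, 0, 0, 0, 0, 0.6]
    - [0, 0, 0, 0, 0, 0, 0.6]
  squeeze: 12

```text
t: 3.45
tool_pos: [0.4708, -0.317, 0.0247]
orientation: [-0.052, 1.573, 0.049]
force: [-2.0, 1.2, 3.2]
opening: 0.0509
```

```bash
python3 - <<'E'
from m import *
goal([.471,-.314,.023],4)
E
```

```text
t 3.45 now [ 0.4708 -0.317   0.0247] yaw 3.71 tilt x [-0.0023 -0.002  -1.    ] open 0.0509 F [-2.   1.2  3.2]
  shift cm [0.17 0.3  0.04] turn [-0.3 -0.1  0.1]
```

```bash
cat >> h.py <<'E'
JO=np.array([.4857,-.2649]); JT=12.57
def j2w(p,th=None):
    a=np.radians(JT); return JO+np.array([[np.cos(a),-np.sin(a)],[np.sin(a),np.cos(a)]])@np.array(p)
def w2j(p):
    a=np.radians(JT); return (np.array(p)[:2]-JO)@np.array([[np.cos(a),-np.sin(a)],[np.sin(a),np.cos(a)]])
def jg(x,y,z=.023,yaw=0): 
    s=state(); print("jig now",w2j(s["tool_pos"]).round(4)); goal([*j2w((x,y)),z],JT+yaw,s)
E
python3 - <<'E'
from m import *
jg(0,.014,.024); jg(.0375,.014,.024)
E
```

```text
jig now [-0.0259 -0.0476]
t 3.45 now [ 0.4708 -0.317   0.0247] yaw 3.71 tilt x [-0.0023 -0.002  -1.    ] open 0.0509 F [-2.   1.2  3.2]
  shift cm [0.06 6.48 1.61] turn [-8.9 -0.1  0.1]
jig now [-0.0259 -0.0476]
t 3.45 now [ 0.4708 -0.317   0.0247] yaw 3.71 tilt x [-0.0023 -0.002  -1.    ] open 0.0509 F [-2.   1.2  3.2]
  shift cm [0.05 7.06 5.32] turn [-8.9 -0.1  0.1]
```

Emit:
jog_arm:
  targets:
    - [0, 1.0, 0.3, -2, 0, 0, 0.6]
    - [0, 2.0, 0.6, -4, 0, 0, 0.6]
    - [0, 3.2, 0.8, -6, 0, 0, 0.6]
    - [0, 4.4, 1.1, -8, 0, 0, 0.6]
    - [0, 5.5, 1.4, -9, 0, 0, 0.6]

```text
t: 4.08
tool_pos: [0.4815, -0.2603, 0.0247]
orientation: [-0.177, 1.566, 0.174]
force: [-0.4, -2.5, 0.6]
opening: 0.0505
```

```bash
python3 - <<'E'
from m import *
jg(0,.014,.024); jg(.0375,.014,.024)
E
```

```text
jig now [-0.0031  0.0054]
t 4.08 now [ 0.4815 -0.2603  0.0247] yaw 12.82 tilt x [-0.002  -0.0023 -1.    ] open 0.0505 F [-0.4 -2.5  0.6]
  shift cm [0.07 0.86 0.31] turn [ 0.3 -0.1  0.1]
jig now [-0.0031  0.0054]
t 4.08 now [ 0.4815 -0.2603  0.0247] yaw 12.82 tilt x [-0.002  -0.0023 -1.    ] open 0.0505 F [-0.4 -2.5  0.6]
  shift cm [0.06 0.84 4.06] turn [ 0.3 -0.1  0.1]
```

Emit:
jog_arm:
  targets:
    - [0, 0.8, 0.6, 0, 0, 0, 0.6]
    - [0, 0.8, 1.4, 0, 0, 0, 0.6]
    - [0, 0.8, 2.3, 0, 0, 0, 0.6]
    - [0, 0.8, 3.2, 0, 0, 0, 0.6]
    - [0, 0.8, 3.5, 0, 0, 0, 0.6]

```text
t: 4.7
tool_pos: [0.5135, -0.2442, 0.0247]
orientation: [-0.177, 1.568, 0.175]
force: [-8.5, -0.9, 8.4]
opening: 0.0507
```

```bash
python3 - <<'E'
from m import *
jg(.0375,.014,.024)
c=snap("top",2);crop(c,330,170,440,260,7,"pics/jt2.png")
c=snap("scene",2);crop(c,210,160,315,250,7,"pics/js2.png")
E
```

```text
jig now [0.0317 0.0142]
t 4.70 now [ 0.5135 -0.2442  0.0247] yaw 12.84 tilt x [-0.0039 -0.0017 -1.    ] open 0.0507 F [-8.5 -0.9  8.4]
  shift cm [ 0.06 -0.02  0.58] turn [ 0.3 -0.2  0. ]
```

View pics/jt2.png

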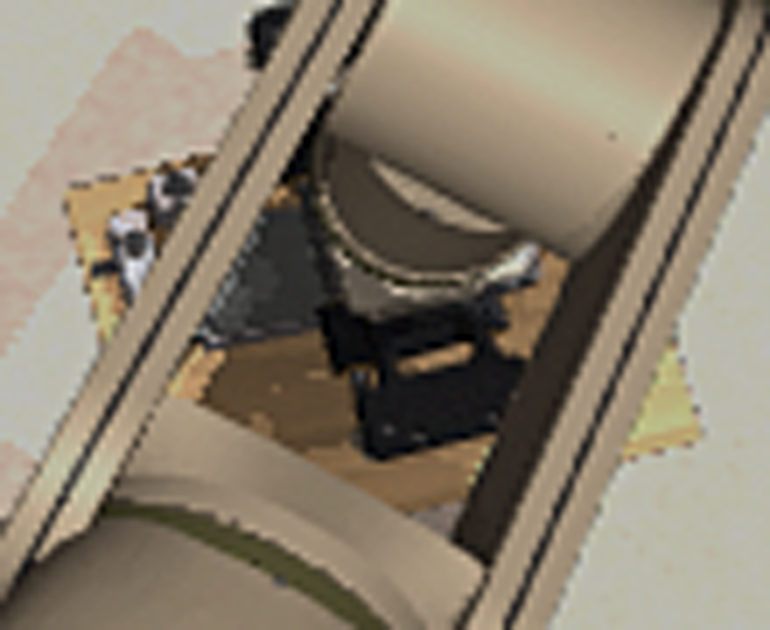

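View pics/js2.png

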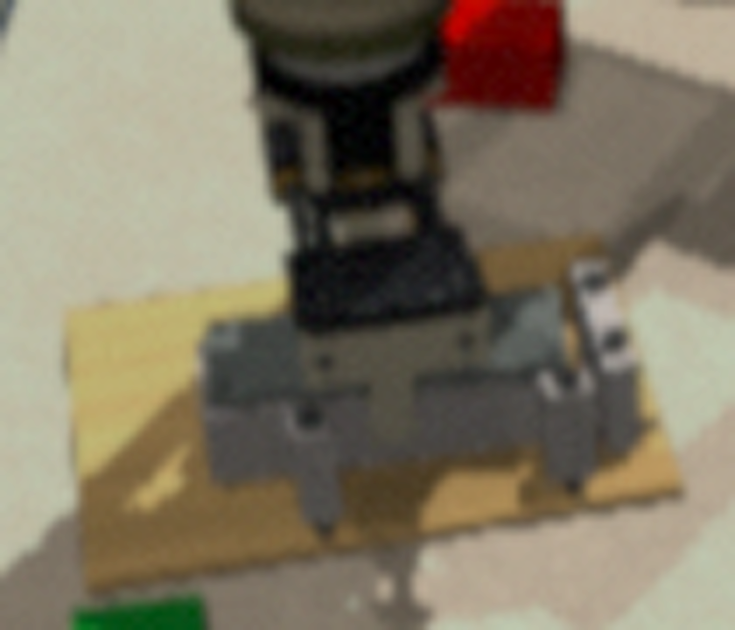

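```bash
python3 - <<'E'
from m import *
jg(.0375,.014,.024); print(state()["wrist_torque"].round(2))
E
```

```text
jig now [0.0318 0.0142]
t 4.80 now [ 0.5137 -0.2441  0.0247] yaw 12.83 tilt x [-0.0032 -0.0015 -1.    ] open 0.0508 F [-3.6 -0.6  5.3]
  shift cm [ 0.07 -0.02  0.57] turn [ 0.3 -0.2  0. ]
[-0.11  0.69  0.05]
```

Emit:
jog_arm:
  targets:
    - [0, 0, 0, 0, 0, 0, 0.33]
    - [0, 0, 0, 0, 0, 0, 0.33]
    - [0, 0, 0.5, 0, 0, 0, 0.33]
    - [0, 0, 0.8, 0, 0, 0, 0.33]
    - [0, 0, 1.0, 0, 0, 0, 0.33]

```text
t: 5.42
tool_pos: [0.5232, -0.2419, 0.0244]
orientation: [-0.177, 1.568, 0.175]
force: [-3.5, -1.6, 1.2]
opening: 0.0624
```

```bash
python3 - <<'E'
from m import *
jg(.0535,.014,.024); print(state()["wrist_torque"].round(2))
E
```

```text
jig now [0.0416 0.0143]
t 5.42 now [ 0.5232 -0.2419  0.0244] yaw 12.83 tilt x [-0.0043 -0.0014 -1.    ] open 0.0624 F [-3.5 -1.6  1.2]
  shift cm [ 0.03 -0.04  1.19] turn [ 0.3 -0.3  0. ]
[-0.23  0.58 -0.01]
```

Emit:
jog_arm:
  targets:
    - [0, 0, 0.3, 0, 0, 0, 0.33]
    - [0, 0, 0.6, 0, 0, 0, 0.33]
    - [0, 0, 0.8, 0, 0, 0, 0.33]

```text
t: 5.8
tool_pos: [0.5311, -0.2402, 0.0244]
orientation: [-0.177, 1.568, 0.175]
force: [-4.5, -1.1, 2.2]
opening: 0.0625
```

Emit:
jog_arm:
  targets:
    - [0, 0, 0.2, 0, 0, 0, 0.33]
    - [0, 0, 0.2, 0, 0, 0, 0.33]

```text
t: 6.05
tool_pos: [0.5335, -0.2399, 0.0244]
orientation: [-0.177, 1.568, 0.175]
force: [-2.5, -3.0, 0.4]
opening: 0.0625
```

```bash
python3 - <<'E'
from m import *
jg(.0535,.014,.024); print(state()["wrist_torque"].round(2))
E
```

```text
jig now [0.052 0.014]
t 6.05 now [ 0.5335 -0.2399  0.0244] yaw 12.84 tilt x [-0.0037 -0.002  -1.    ] open 0.0625 F [-2.5 -3.   0.4]
  shift cm [ 0.04 -0.    0.15] turn [ 0.3 -0.2  0.1]
[-0.5   0.41  0.06]
```

Emit:
jog_arm:
  targets:
    - [0, 0, 0.15, 0, 0, 0, 0.33]
    - [0, 0, 0.15, 0, 0, 0, 0.33]

```text
t: 6.3
tool_pos: [0.5336, -0.2399, 0.0243]
orientation: [-0.177, 1.57, 0.175]
force: [-9.6, -3.8, 5.8]
opening: 0.0628
```

Emit:
jog_arm:
  targets:
    - [0, 0, 0.15, 0, 0, 0, 0.33]
    - [0, 0, 0.15, 0, 0, 0, 0.33]

```text
t: 6.55
tool_pos: [0.5335, -0.2399, 0.0242]
orientation: [-0.177, 1.573, 0.175]
force: [-11.4, -3.8, 5.9]
opening: 0.0625
```

Emit:
jog_arm:
  targets:
    - [0, 0, 0.15, 0, 0, 0, 0.33]
    - [0, 0, 0.15, 0, 0, 0, 0.33]

```text
t: 6.8
tool_pos: [0.5335, -0.2399, 0.0241]
orientation: [-0.177, 1.576, 0.175]
force: [-10.8, -3.8, 5.6]
opening: 0.0627
```

Emit:
jog_arm:
  targets:
    - [0, 0, -0.6, 0, 0, 0, 0.33]
    - [-3, 0, -0.8, 0, 0, 0, 0.33]
    - [-6, 0, -0.8, 0, 0, 0, 0.33]
    - [-6, 0, -0.8, 0, 0, 0, 0.33]

```text
t: 7.3
tool_pos: [0.5289, -0.2424, 0.0874]
orientation: [-0.179, 1.571, 0.173]
force: [0.1, -0.5, -1.7]
opening: 0.0625
```

```bash
python3 - <<'E'
from m import *
jg(.0457,-.092,.085)
E
```

```text
jig now [0.047  0.0126]
t 7.30 now [ 0.5289 -0.2424  0.0874] yaw 12.83 tilt x [-0.0065 -0.0047 -1.    ] open 0.0625 F [ 0.1 -0.5 -1.7]
  shift cm [  0.28 -10.45  -0.18] turn [ 0.3 -0.4  0.2]
```

Emit:
jog_arm:
  targets:
    - [0, -5, -0.2, 0, 0, 0, 0.75]
    - [0.3, -10.4, -0.2, 0.3, -0.4, 0.2, 0.75]
    - [0.3, -10.4, -0.2, 0.3, -0.4, 0.2, 0.75]

```text
t: 7.68
tool_pos: [0.5494, -0.347, 0.0826]
orientation: [-0.169, 1.565, 0.17]
force: [-0.2, 1.0, 0.1]
opening: 0.0371
```

```bash
python3 - <<'E'
from m import *
jg(.0457,-.092,.024)
c=snap("top",3);crop(c,330,170,440,260,7,"pics/jt3.png")
c=snap("scene",3);crop(c,210,160,315,250,7,"pics/js3.png")
E
```

```text
jig now [ 0.0443 -0.094 ]
t 7.67 now [ 0.5494 -0.347   0.0826] yaw 12.35 tilt x [-1.3e-03  8.0e-04 -1.0e+00] open 0.0371 F [-0.2  1.   0.1]
  shift cm [5.86 0.19 0.15] turn [-0.2 -0.1 -0.1]
```

View pics/jt3.png

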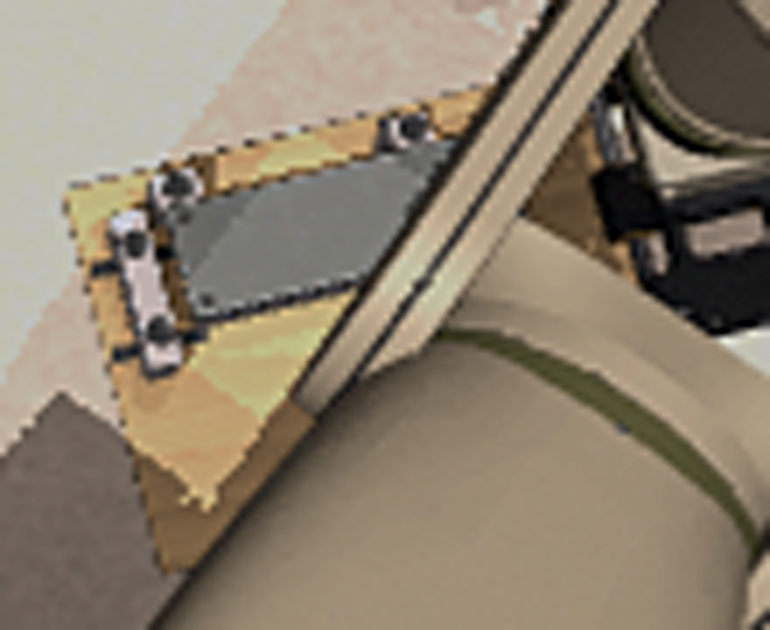

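View pics/js3.png

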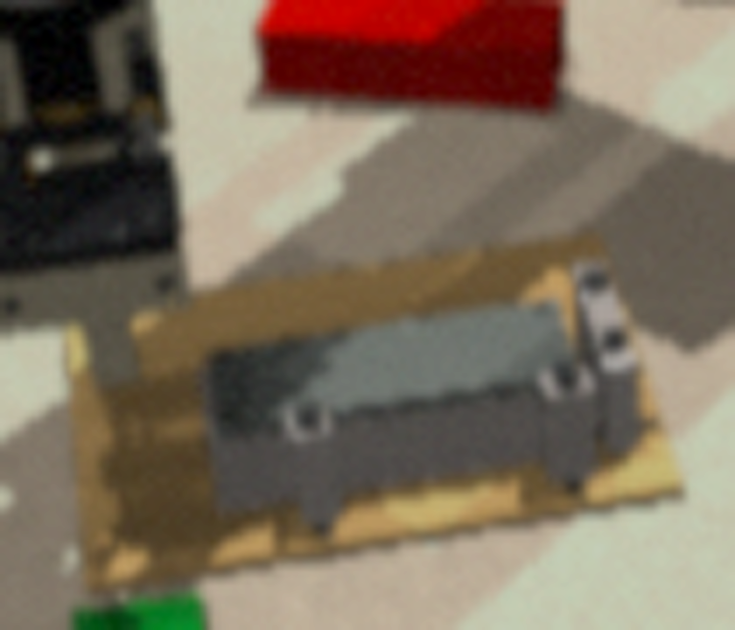

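Emit:
jog_arm:
  targets:
    - [3, 0.1, 0.1, 0, 0, 0, 0.75]
    - [5.5, 0.2, 0.1, 0, 0, 0, 0.75]
    - [5.8, 0.2, 0.1, 0, 0, 0, 0.75]
    - [5.8, 1.0, 0.1, 0, 0, 0, 0.75]
    - [5.8, 1.5, 0.1, 0, 0, 0, 0.75]

```text
t: 8.4
tool_pos: [0.5478, -0.3284, 0.0266]
orientation: [-0.17, 1.564, 0.172]
force: [0.0, -0.4, -0.5]
opening: 0.0234
```

```bash
python3 - <<'E'
from m import *
jg(.0457,-.0565,.024)
E
```

```text
jig now [ 0.0468 -0.0755]
t 8.40 now [ 0.5478 -0.3284  0.0266] yaw 12.50 tilt x [-1.0e-04  1.1e-03 -1.0e+00] open 0.0234 F [ 0.  -0.4 -0.5]
  shift cm [ 0.26  1.9  -0.11] turn [-0.1  0.  -0.1]
```

Emit:
jog_arm:
  targets:
    - [0.2, 0.4, 0, 0, 0, 0, 0.75]
    - [0.2, 0.7, 0, 0, 0, 0, 0.75]
    - [0.2, 0.9, 0, 0, 0, 0, 0.75]
    - [0.2, 1.0, 0, 0, 0, 0, 0.75]

```text
t: 8.9
tool_pos: [0.5464, -0.3199, 0.0258]
orientation: [-0.172, 1.562, 0.17]
force: [0.7, -5.2, 4.0]
opening: 0.0233
```

Emit:
jog_arm:
  targets:
    - [0, 0.2, 0, 0, 0, 0, 0.75]
    - [0, 0.4, 0, 0, 0, 0, 0.75]
    - [0, 0.4, 0, 0, 0, 0, 0.75]

```text
t: 9.28
tool_pos: [0.5454, -0.3159, 0.0257]
orientation: [-0.172, 1.562, 0.17]
force: [-0.7, -3.2, 1.8]
opening: 0.0231
```

```bash
python3 - <<'E'
from m import *
jg(.0457,-.0565,.024)
E
```

```text
jig now [ 0.0472 -0.0628]
t 9.28 now [ 0.5454 -0.3159  0.0257] yaw 12.49 tilt x [ 0.0016 -0.001  -1.    ] open 0.0231 F [-0.7 -3.2  1.8]
  shift cm [ 0.17  0.63 -0.15] turn [-0.1  0.1  0.1]
```

Emit:
jog_arm:
  targets:
    - [0, 0.2, 0, 0, 0, 0, 0.75]
    - [0, 0.4, 0, 0, 0, 0, 0.75]
    - [0, 0.4, 0, 0, 0, 0, 0.75]

```text
t: 9.65
tool_pos: [0.5445, -0.3118, 0.0258]
orientation: [-0.172, 1.563, 0.17]
force: [-0.1, -3.6, 1.0]
opening: 0.0231
```

Emit:
jog_arm:
  targets:
    - [0, 0.2, 0, 0, 0, 0, 0.75]
    - [0, 0.2, 0, 0, 0, 0, 0.75]

```text
t: 9.9
tool_pos: [0.5442, -0.3103, 0.0258]
orientation: [-0.173, 1.562, 0.17]
force: [1.3, -6.4, 0.0]
opening: 0.0231
```

Emit:
jog_arm:
  targets:
    - [0, 0.2, 0, 0, 0, 0, 0.75]
    - [0, 0.2, 0, 0, 0, 0, 0.75]

```text
t: 10.15
tool_pos: [0.5442, -0.3103, 0.0263]
orientation: [-0.175, 1.561, 0.167]
force: [1.7, -12.9, -1.9]
opening: 0.023
```

```bash
python3 - <<'E'
from m import *
jg(.0457,-.0565,.024)
E
```

```text
jig now [ 0.0472 -0.057 ]
t 10.15 now [ 0.5442 -0.3103  0.0263] yaw 12.48 tilt x [ 0.0036 -0.0053 -1.    ] open 0.0230 F [  1.7 -12.9  -1.9]
  shift cm [ 0.23  0.06 -0.15] turn [-0.1  0.1  0.3]
```

Emit:
jog_arm:
  targets:
    - [0, -0.5, 0, 0, 0.1, 0.3, 0.75]
    - [-2, -1.0, 0, 0, 0.1, 0.3, 0.75]
    - [-6, -1.0, 0, 0, 0.1, 0.3, 0.6]
    - [-6, -1.0, 0, 0, 0.1, 0.3, 0.3]

```text
t: 10.65
tool_pos: [0.549, -0.3213, 0.092]
orientation: [-0.175, 1.557, 0.167]
force: [0.0, -0.6, 0.6]
opening: 0.039
```

```bash
python3 - <<'E'
from m import *
jg(.045,.026,.085)
c=snap("top",4);crop(c,330,170,440,260,7,"pics/jt4.png")
c=snap("scene",4);crop(c,210,160,315,250,7,"pics/js4.png")
E
```

```text
jig now [ 0.0495 -0.0688]
t 10.65 now [ 0.549  -0.3213  0.092 ] yaw 12.49 tilt x [ 0.0072 -0.0044 -1.    ] open 0.0390 F [ 0.  -0.6  0.6]
  shift cm [ 0.65  9.48 -0.47] turn [-0.1  0.4  0.3]
```

View pics/jt4.png

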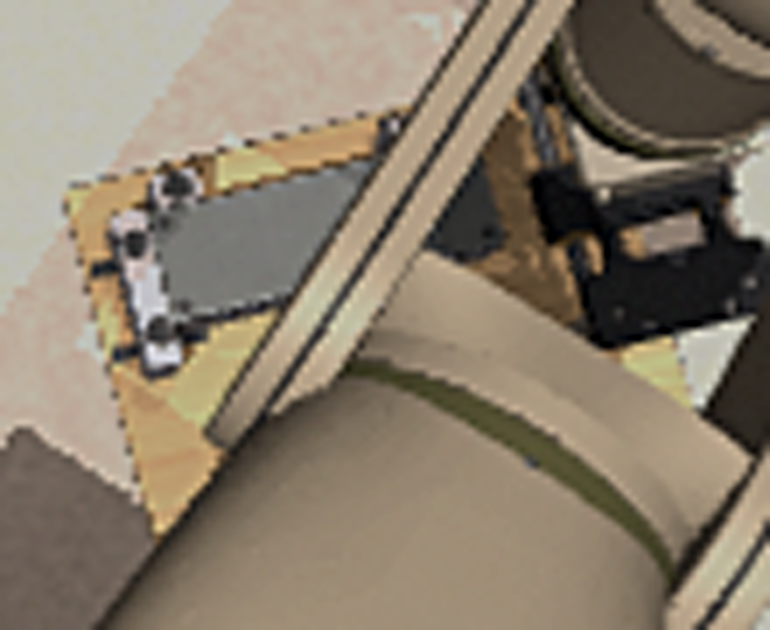

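View pics/js4.png

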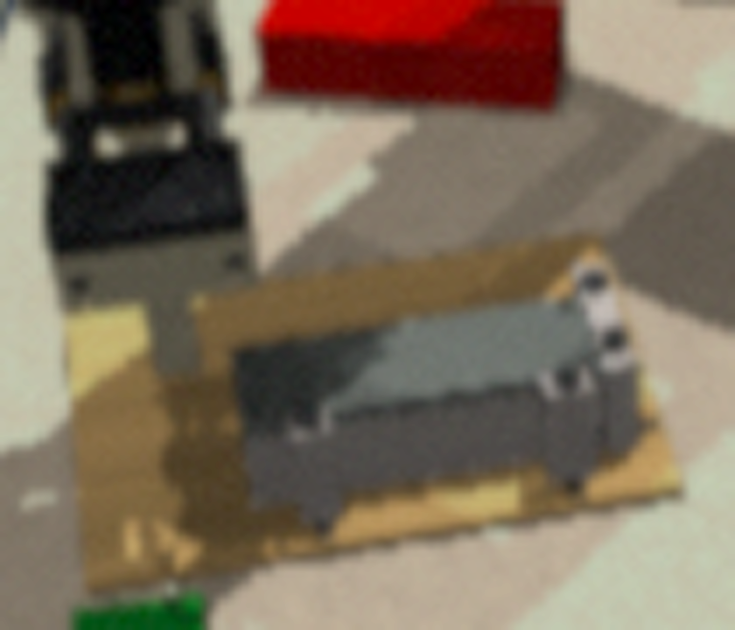

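Emit:
jog_arm:
  targets:
    - [0, 4, -0.4, 0, 0, 0, 0.33]
    - [0, 9.4, -0.4, 0, 0.4, 0.3, 0.33]
    - [0, 9.4, -0.4, 0, 0.4, 0.3, 0.33]
    - [0.5, 9.4, -0.4, 0, 0.4, 0.3, 0.33]

```text
t: 11.25
tool_pos: [0.5226, -0.2289, 0.0823]
orientation: [-0.17, 1.569, 0.174]
force: [-0.9, 0.4, -0.4]
opening: 0.062
```

```bash
python3 - <<'E'
from m import *
jg(.0455,.0255,.024)
E
```

```text
jig now [0.0439 0.0271]
t 11.25 now [ 0.5226 -0.2289  0.0823] yaw 12.54 tilt x [-0.0056  0.0022 -1.    ] open 0.0620 F [-0.9  0.4 -0.4]
  shift cm [ 5.83 -0.18  0.19] turn [-0.  -0.3 -0.2]
```

Emit:
jog_arm:
  targets:
    - [0.5, -0.2, 0.2, 0, -0.3, 0, 0.33]
    - [2.5, -0.2, 0.2, 0, -0.3, 0, 0.33]
    - [4.5, -0.2, 0.2, 0, -0.3, 0, 0.33]
    - [5.8, -0.2, 0.2, 0, -0.3, 0, 0.33]
    - [5.8, -0.2, 0.2, 0, -0.3, 0, 0.33]

```text
t: 11.88
tool_pos: [0.5233, -0.2296, 0.0222]
orientation: [-0.167, 1.567, 0.176]
force: [0.4, 0.3, 0.5]
opening: 0.0624
```

```bash
python3 - <<'E'
from m import *
jg(.052,.0255,.024)
E
```

```text
jig now [0.0443 0.0263]
t 11.88 now [ 0.5233 -0.2296  0.0222] yaw 12.53 tilt x [-0.0037  0.0051 -1.    ] open 0.0624 F [0.4 0.3 0.5]
  shift cm [-0.19 -0.08  0.77] turn [-0.  -0.1 -0.3]
```

Emit:
jog_arm:
  targets:
    - [-0.2, 0, 0.3, 0, -0.1, -0.3, 0.33]
    - [-0.2, 0, 0.6, 0, -0.1, -0.3, 0.33]
    - [-0.2, 0, 0.75, 0, -0.1, -0.3, 0.33]
    - [-0.2, 0, 0.75, 0, -0.1, -0.3, 0.33]

```text
t: 12.38
tool_pos: [0.5308, -0.2282, 0.0246]
orientation: [-0.172, 1.565, 0.172]
force: [-1.5, -1.5, 0.9]
opening: 0.0626
```

Emit:
jog_arm:
  targets:
    - [0, 0, 0.2, 0, 0, 0, 0.33]
    - [0, 0, 0.2, 0, 0, 0, 0.33]

```text
t: 12.62
tool_pos: [0.531, -0.2282, 0.0244]
orientation: [-0.172, 1.568, 0.172]
force: [-9.8, -2.1, 6.4]
opening: 0.0627
```

```bash
python3 - <<'E'
from m import *
jg(.052,.0255,.024)
E
```

```text
jig now [0.0522 0.026 ]
t 12.62 now [ 0.531  -0.2282  0.0244] yaw 12.54 tilt x [-4.1e-03 -3.0e-04 -1.0e+00] open 0.0627 F [-9.8 -2.1  6.4]
  shift cm [ 0.04 -0.05 -0.02] turn [-0.  -0.2 -0. ]
```

Emit:
jog_arm:
  targets:
    - [0, 0, -0.3, 0, -0.2, 0, 0.3]
    - [0, 0, -0.6, 0, -0.2, 0, 0.3]
    - [0, 0, -0.6, 0, -0.2, 0, 0.3]
    - [0, 0, -0.6, 0, -0.2, 0, 0.3]
    - [0, 0, -0.6, 0, -0.2, 0, 0.3]

```text
t: 13.25
tool_pos: [0.5253, -0.2294, 0.0245]
orientation: [-0.172, 1.564, 0.172]
force: [0.6, 0.7, -0.2]
opening: 0.0653
```

```bash
python3 - <<'E'
from m import *
jg(.0459,.0255,.024)
c=snap("scene",5);crop(c,210,160,315,250,7,"pics/js5.png")
E
```

```text
jig now [0.0464 0.026 ]
t 13.25 now [ 0.5253 -0.2294  0.0245] yaw 12.54 tilt x [-6.e-04  4.e-04 -1.e+00] open 0.0653 F [ 0.6  0.7 -0.2]
  shift cm [ 0.05 -0.05 -0.05] turn [-0. -0. -0.]
```

View pics/js5.png

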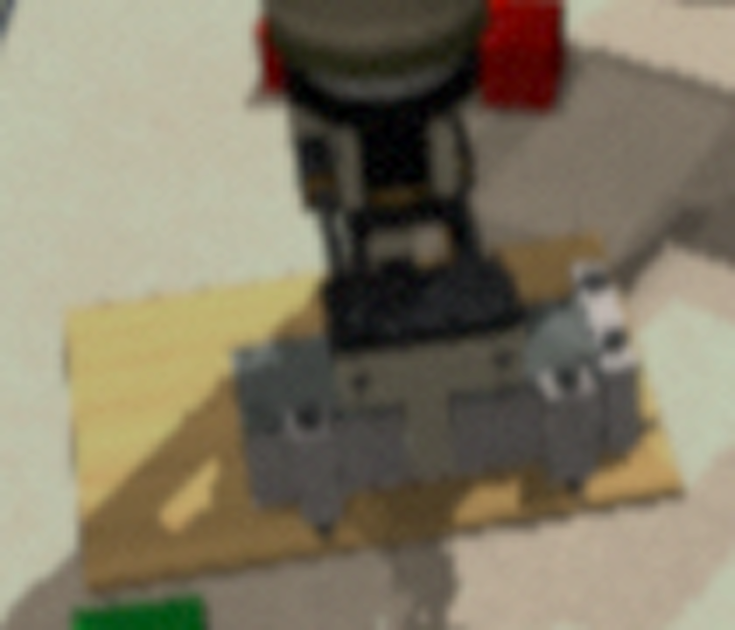

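Emit:
jog_arm:
  targets:
    - [0, 0, 0, 0, 0, 0, 0.4]
    - [0, 0, 0, 0, 0, 0, 0.6]
    - [0, 0, 0, 0, 0, 0, 0.6]
    - [0, 0, 0, 0, 0, 0, 0.6]
    - [0, 0, 0, 0, 0, 0, 0.6]
  squeeze: 25

```text
t: 13.92
tool_pos: [0.5249, -0.2295, 0.0244]
orientation: [-0.171, 1.565, 0.172]
force: [-5.0, -0.4, 3.9]
opening: 0.0499
```

```bash
python3 - <<'E'
from m import *
jg(.0459,.0255,.1)
E
```

```text
jig now [0.0459 0.026 ]
t 13.93 now [ 0.5249 -0.2295  0.0244] yaw 12.54 tilt x [-1.4e-03  4.0e-04 -1.0e+00] open 0.0499 F [-5.  -0.4  3.9]
  shift cm [-7.56 -0.05 -0.01] turn [-0.  -0.1 -0. ]
```

Emit:
jog_arm:
  targets:
    - [-0.3, -0.1, -0.1, 0, 0, 0, 0.6]
    - [-1.0, -0.2, -0.2, 0, 0, 0, 0.6]
    - [-2.5, -0.3, -0.3, 0, 0, 0, 0.6]
    - [-5, -0.4, -0.4, 0, 0, 0, 0.6]
    - [-8, -0.5, -0.5, 0, 0, 0, 0.6]

```text
t: 14.55
tool_pos: [0.521, -0.2354, 0.1057]
orientation: [-0.171, 1.565, 0.173]
force: [-0.2, 0.4, -4.7]
opening: 0.0499
```

Emit:
jog_arm:
  targets:
    - [-2.5, 0, 0, 0, 0, 0, 0.6]
    - [-4, 0, 0, 0, 0, 0, 0.6]

```text
t: 14.8
tool_pos: [0.5221, -0.236, 0.1485]
orientation: [-0.173, 1.563, 0.171]
force: [-0.7, -0.9, -4.9]
opening: 0.0495
```

```bash
python3 - <<'E'
from m import *
goal([.53,.0,.15],-5)
c=snap("scene",6);crop(c,200,110,320,230,5,"pics/js6.png")
c=load("top",6) if 0 else snap("top",6);crop(c,330,150,440,260,5,"pics/jt6.png")
E
```

```text
t 14.80 now [ 0.5221 -0.236   0.1485] yaw 12.54 tilt x [ 0.0016 -0.001  -1.    ] open 0.0495 F [-0.7 -0.9 -4.9]
  shift cm [-0.17 22.87  5.9 ] turn [17.5  0.1  0.1]
```

View pics/js6.png

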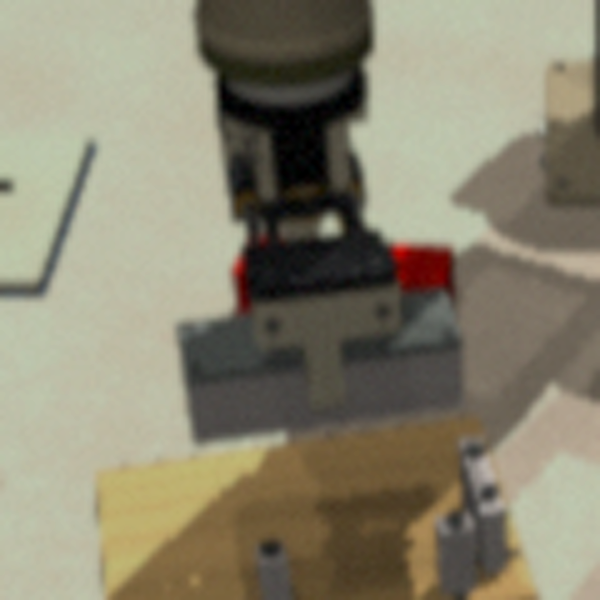

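View pics/jt6.png

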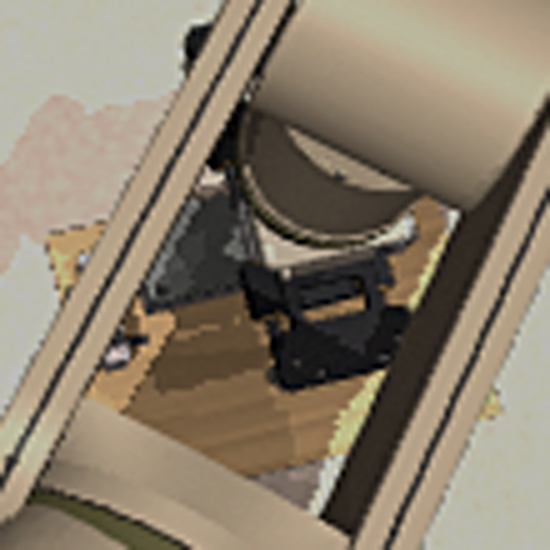

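```bash
cat > ch.py <<'E'
from m import *
from scipy.ndimage import map_coordinates
def rc(o,th,hx,hy,z):
    a=np.radians(th);R=np.array([[np.cos(a),-np.sin(a)],[np.sin(a),np.cos(a)]])
    L=np.array([[hx,hy],[hx,-hy],[-hx,-hy],[-hx,hy]]); return np.c_[L@R.T+o,np.full(4,z)]
def overlay(n,k,o,th,box,name,s=8):
    c=load(n,k); x0,y0,x1,y1=box
    im=cv2.resize(np.ascontiguousarray(c["frame"][y0:y1,x0:x1,::-1]),None,fx=s,fy=s,interpolation=cv2.INTER_CUBIC)
    for hx,hy,z,col in [(.045,.095,.04,(0,0,255)),(.028,.078,.04,(0,255,0)),(.028,.078,.03,(255,200,0)),(.045,.095,.0,(255,0,255))]:
        p=proj(c,rc(o,th,hx,hy,z)); p=(p-[x0,y0]+.5)*s
        cv2.polylines(im,[p.round().astype(int)],True,col,1)
    cv2.imwrite(name,im)
E
python3 - <<'E'
from ch import *
o=np.array([.4735,.2081]); th=-21.32
overlay("top",0,o,th,(192,188,282,258),"pics/ovt.png")
overlay("scene",0,o,th,(370,180,455,235),"pics/ovs.png",9)
E
```

```text
(no output)
```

View pics/ovt.png

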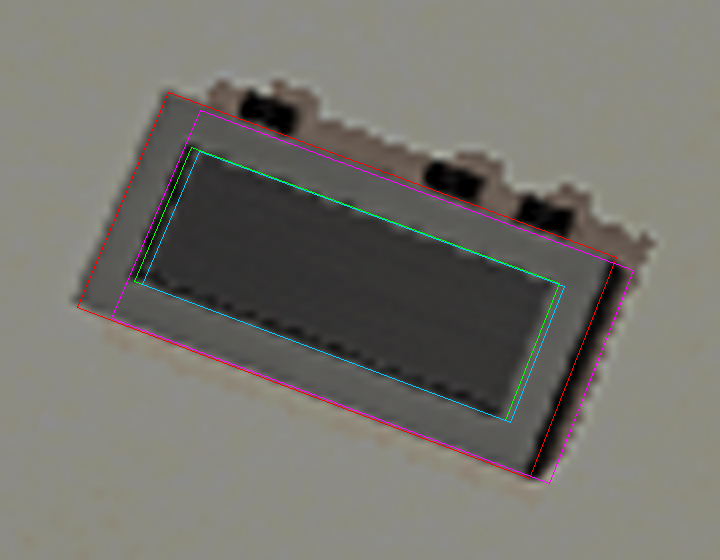

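View pics/ovs.png

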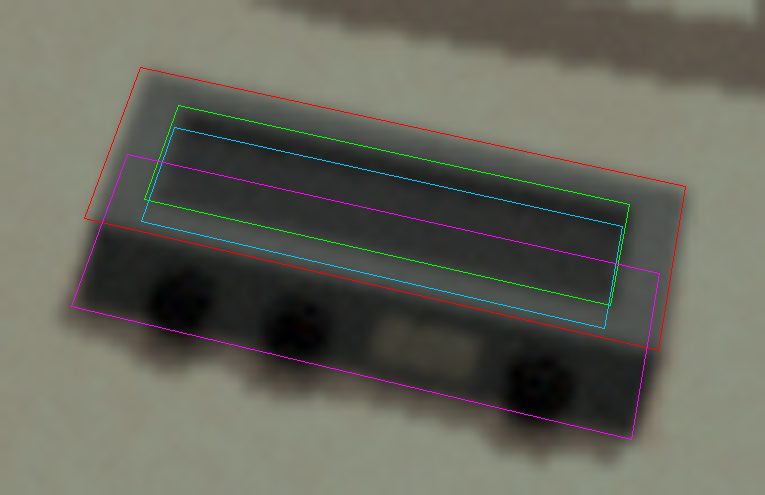

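```bash
cat >> ch.py <<'E'
def edgefit(c,A,B,nin,z,half=3.0,sign=0):
    """sub-pixel points of the strongest brightness step near image segment of world edge A-B; returns world pts on plane z"""
    g=cv2.cvtColor(c["frame"],cv2.COLOR_RGB2GRAY).astype(float)
    a,b=proj(c,np.array([A,B])); t=(b-a)/np.linalg.norm(b-a); n=np.array([-t[1],t[0]])
    if n@(proj(c,nin)[0]-(a+b)/2)>0: n=-n   # n points outward
    pts=[]
    for s in np.linspace(.1,.9,40):
        p=a+s*(b-a); k=np.arange(-half,half+.01,.1); q=p+k[:,None]*n
        v=map_coordinates(g,[q[:,1],q[:,0]],order=1); v=np.convolve(v,np.ones(7)/7,"same"); d=np.gradient(v)*(sign or 1)
        d[:8]=d[-8:]=0
        if not sign: d=abs(d)
        m=d.argmax(); w=slice(max(0,m-6),m+7); dd=np.clip(d[w],0,None)
        pts.append((k[w]*dd).sum()/dd.sum())
    pts=np.array(pts); med=np.median(pts); return med,np.percentile(pts,75)-np.percentile(pts,25),pts,a,b,n
E
python3 - <<'E'
from ch import *
o=np.array([.4735,.2081]); th=-21.32
a=np.radians(th);R=np.array([[np.cos(a),-np.sin(a)],[np.sin(a),np.cos(a)]])
names=["+x","-y","-x","+y"]
for cam in("top","scene"):
    c=load(cam,0); f=K(c)
    for nm,hx,hy,sg in[("outer",.045,.095,1),("inner",.028,.078,1)]:
        C=rc(o,th,hx,hy,.04)
        for i in range(4):
            A,B=C[i],C[(i+1)%4]
            med,iqr,pts,pa,pb,n=edgefit(c,A,B,np.r_[o,.04],.04,2.5,sg)
            # offset -> mm in local normal
            mid=(pa+pb)/2; w=(ray(c,[mid+med*n],.04)-ray(c,[mid],.04))[0,:2]@R*1000
            # slope: first vs last third
            print(cam,nm,names[i],"px %.2f iqr %.2f"%(med,iqr),"local shift mm",w.round(1),"slope px",(np.median(pts[-13:])-np.median(pts[:13])).round(2), "len px %.0f"%np.linalg.norm(pb-pa))
E
```

```text
top outer +x px 0.49 iqr 1.23 local shift mm [1.5 0.1] slope px 0.23 len px 60
top outer -y px 1.42 iqr 0.02 local shift mm [-0.1 -4.4] slope px -0.01 len px 30
top outer -x px -0.07 iqr 0.27 local shift mm [0.2 0. ] slope px -0.24 len px 60
top outer +y px 0.68 iqr 0.20 local shift mm [0.1 2.2] slope px -0.12 len px 29
top inner +x px -0.26 iqr 0.66 local shift mm [-0.8 -0. ] slope px 0.09 len px 49
top inner -y px -0.69 iqr 0.20 local shift mm [0.  2.2] slope px -0.03 len px 18
top inner -x px -0.06 iqr 0.30 local shift mm [0.2 0. ] slope px -0.34 len px 49
top inner +y px 0.77 iqr 0.19 local shift mm [0.1 2.5] slope px 0.08 len px 18
scene outer +x px nan iqr nan local shift mm [nan nan] slope px nan len px 65
scene outer -y px -0.90 iqr 0.29 local shift mm [0.6 2.8] slope px -0.03 len px 18
scene outer -x px -0.50 iqr 0.31 local shift mm [2.6 0.1] slope px -0.02 len px 62
scene outer +y px 0.70 iqr 0.38 local shift mm [-0.2  2. ] slope px 0.31 len px 18
scene inner +x px 0.10 iqr 0.37 local shift mm [0.5 0. ] slope px -0.36 len px 53
scene inner -y px -0.71 iqr 0.38 local shift mm [0.4 2.2] slope px -0.38 len px 11
scene inner -x px -0.50 iqr 0.33 local shift mm [2.6 0.1] slope px -0.18 len px 51
scene inner +y px 0.69 iqr 0.37 local shift mm [-0.1  2. ] slope px 0.15 len px 11ch.py:25: RuntimeWarning: invalid value encountered in scalar divide
  pts.append((k[w]*dd).sum()/dd.sum())
```

```bash
python3 - <<'E'
from m import *
goal([.55,-.01,.15],-5);goal([.475,.21,.12],-21.5)
E
```

```text
t 14.90 now [ 0.5224 -0.2361  0.1484] yaw 12.54 tilt x [ 0.0022 -0.0014 -1.    ] open 0.0500 F [-0.1 -0.5 -5.8]
  shift cm [-0.19 21.48  7.6 ] turn [17.5  0.1  0.1]
t 14.90 now [ 0.5224 -0.2361  0.1484] yaw 12.54 tilt x [ 0.0022 -0.0014 -1.    ] open 0.0500 F [-0.1 -0.5 -5.8]
  shift cm [ 2.77 44.58  5.06] turn [34.   0.1  0.1]
```

Emit:
jog_arm:
  targets:
    - [0, 3, 1, 2, 0, 0, 0.6]
    - [0, 7, 2.5, 6, 0, 0, 0.6]
    - [0, 12, 4, 10, 0, 0, 0.6]
    - [0, 17, 5, 14, 0, 0, 0.6]
    - [0, 21, 5.5, 17, 0, 0, 0.6]

```text
t: 15.52
tool_pos: [0.5295, -0.0171, 0.1466]
orientation: [0.061, 1.57, -0.063]
force: [0.8, -0.2, -5.2]
opening: 0.0501
```

```bash
python3 - <<'E'
from m import *
goal([.4752,.2104,.12],-21.5)
E
```

```text
t 15.53 now [ 0.5295 -0.0171  0.1466] yaw -4.53 tilt x [ 4.e-04 -8.e-04 -1.e+00] open 0.0501 F [ 0.8 -0.2 -5.2]
  shift cm [ 2.64 22.25 -7.21] turn [17.  0.  0.]
```

Emit:
jog_arm:
  targets:
    - [0, 5, -1.6, 4, 0, 0, 0.6]
    - [0, 10, -3.2, 8, 0, 0, 0.6]
    - [0.5, 15, -5, 12, 0, 0, 0.6]
    - [1.2, 19.5, -6.4, 15, 0, 0, 0.6]
    - [2, 22.2, -7.2, 17, 0, 0, 0.6]

```text
t: 16.15
tool_pos: [0.4737, 0.2119, 0.125]
orientation: [0.294, 1.552, -0.295]
force: [0.7, -0.7, -5.3]
opening: 0.0498
```

Emit:
jog_arm:
  targets:
    - [0.5, 0, 0, 0, 0, 0, 0.6]
    - [0.5, 0, 0, 0, 0, 0, 0.6]

```text
t: 16.4
tool_pos: [0.4726, 0.2112, 0.1184]
orientation: [0.292, 1.554, -0.296]
force: [0.2, -0.2, -5.0]
opening: 0.0498
```

```bash
python3 - <<'E'
from m import *
goal([.4752,.2104,.09],-21.5)
E
```

```text
t 16.40 now [0.4726 0.2112 0.1184] yaw -21.45 tilt x [-0.004  -0.0022 -1.    ] open 0.0498 F [ 0.2 -0.2 -5. ]
  shift cm [2.84 0.03 0.28] turn [ 0.1 -0.2  0.2]
```

Emit:
jog_arm:
  targets:
    - [1, 0, 0.3, 0, -0.2, 0.2, 0.6]
    - [3, 0, 0.3, 0, -0.2, 0.2, 0.6]
    - [4.7, 0, 0.3, 0, -0.2, 0.2, 0.6]
    - [5.2, 0, 0.3, 0, -0.2, 0.2, 0.6]
    - [5.2, 0, 0.3, 0, -0.2, 0.2, 0.6]

```text
t: 17.02
tool_pos: [0.4751, 0.2097, 0.0661]
orientation: [0.294, 1.551, -0.294]
force: [-0.0, -0.3, -5.1]
opening: 0.0496
```

```bash
python3 - <<'E'
from m import *
goal([.4752,.2104,.066],-21.5)
c=snap("top",7);crop(c,192,180,282,258,8,"pics/t7.png")
c=snap("scene",7);crop(c,365,150,465,235,7,"pics/s7.png")
E
```

```text
t 17.02 now [0.4751 0.2097 0.0661] yaw -21.47 tilt x [-1.e-04 -4.e-04 -1.e+00] open 0.0496 F [-0.  -0.3 -5.1]
  shift cm [ 0.01  0.07 -0.01] turn [0. 0. 0.]
```

View pics/t7.png

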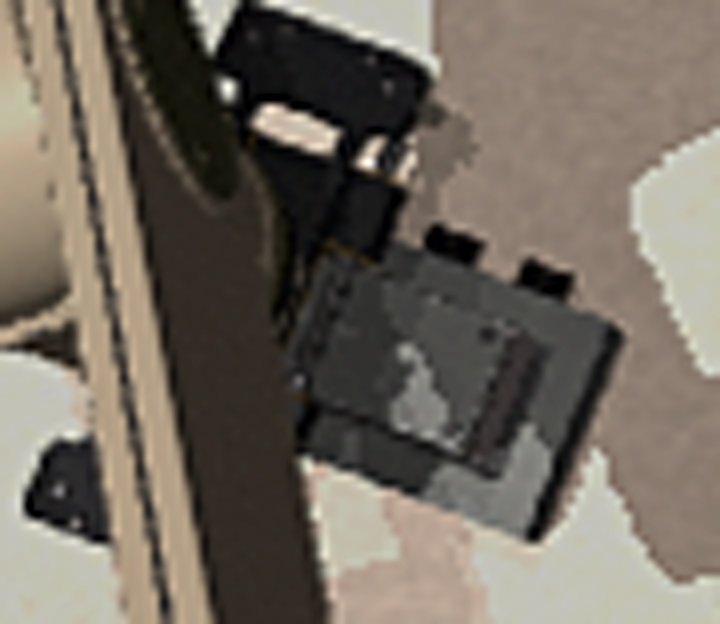

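View pics/s7.png

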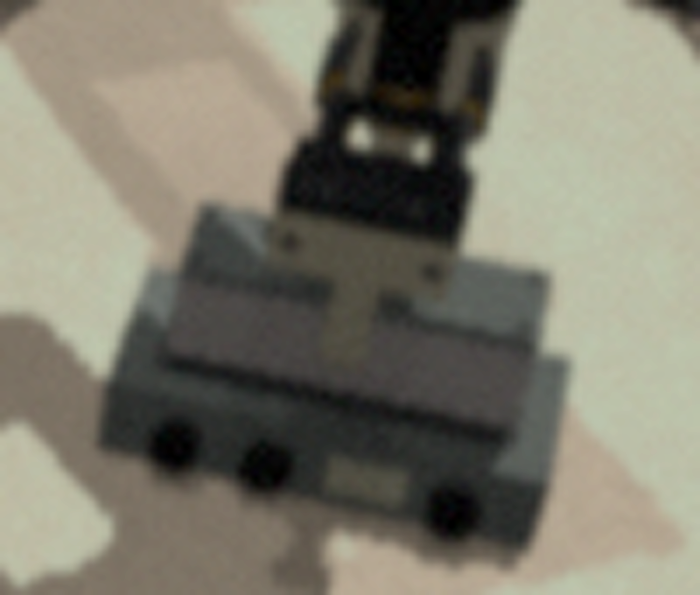

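```bash
cat >> ch.py <<'E'
def ov2(n,k,rects,box,name,s):
    c=load(n,k); x0,y0,x1,y1=box
    im=cv2.resize(np.ascontiguousarray(c["frame"][y0:y1,x0:x1,::-1]),None,fx=s,fy=s,interpolation=cv2.INTER_CUBIC); im=cv2.convertScaleAbs(im,alpha=1.6)
    for r,col in rects:
        p=(proj(c,r)-[x0,y0]+.5)*s; cv2.polylines(im,[p.round().astype(int)],True,col,1)
    cv2.imwrite(name,im)
E
python3 - <<'E'
from ch import *
o=np.array([.4750,.2099]); th=-21.5; b=np.array([.4751,.2097])-.0005*np.array([.3665,.9304])
dz=.0661-.0244
rs=[(rc(o,th,.045,.095,.04),(0,0,255)),(rc(o,th,.028,.078,.04),(0,255,0)),(rc(b,-21.47,.025,.075,.008+dz),(255,255,0)),(rc(b,-21.47,.025,.075,.056+dz),(255,0,255))]
ov2("top",7,rs,(192,195,282,258),"pics/t7o.png",8)
ov2("scene",7,rs,(375,170,455,235),"pics/s7o.png",9)
E
```

```text
(no output)
```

View pics/t7o.png

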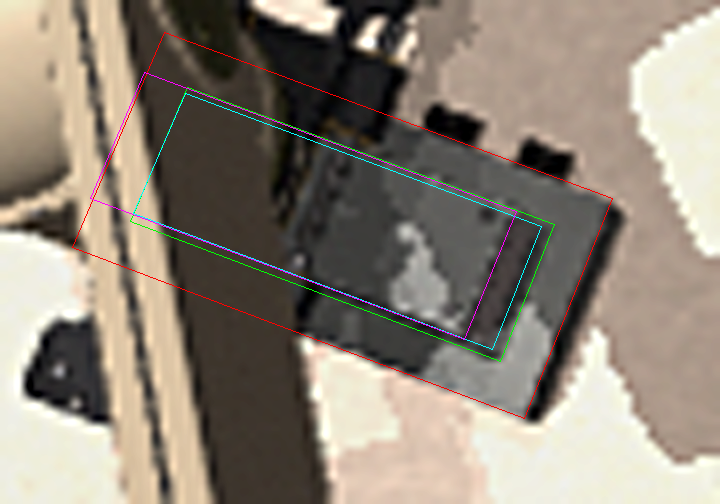

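View pics/s7o.png

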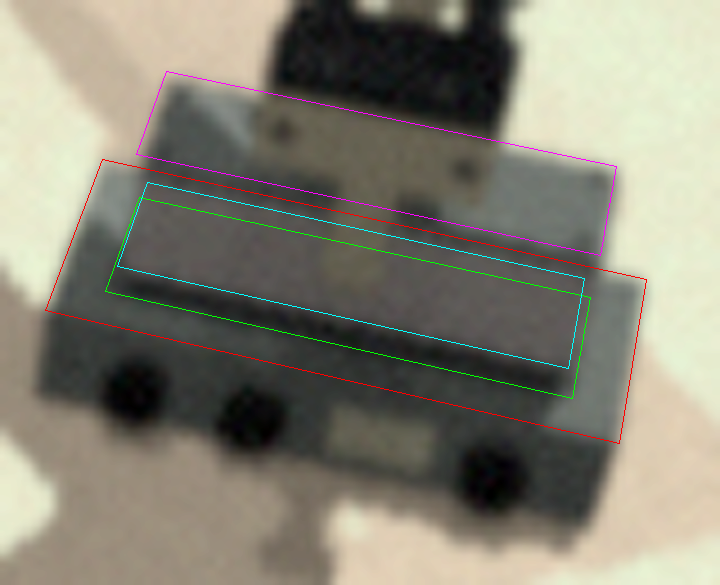

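```bash
python3 - <<'E'
from ch import *
b=np.array([.4751,.2097])-.0005*np.array([.3665,.9304]); th=-21.47
dz=.0661-.0244
a=np.radians(th);R=np.array([[np.cos(a),-np.sin(a)],[np.sin(a),np.cos(a)]])
names=["+x","-y","-x","+y"]
def run(cam,z,i,s0,s1,sg,half=2.5,tag=""):
    c=load(cam,7); C=rc(b,th,.025,.075,z+dz); A,B=C[i],C[(i+1)%4]; A,B=A+s0*(B-A),A+s1*(B-A)
    med,iqr,pts,pa,pb,n=edgefit(c,A,B,np.r_[b,z+dz],0,half,sg); mid=(pa+pb)/2
    w=(ray(c,[mid+med*n],z+dz)-ray(c,[mid],z+dz))[0,:2]@R*1000
    print(cam,z,names[i],"px %.2f iqr %.2f"%(med,iqr),"shift local mm",w.round(1),"ends",np.median(pts[:10]).round(2),np.median(pts[-10:]).round(2))
for sg in(1,-1):
    print("sign",sg)
    run("scene",.056,2,.03,.25,sg); run("scene",.056,2,.8,.97,sg)
    run("scene",.056,1,0.05,.95,sg); run("scene",.056,3,.05,.95,sg)
    run("scene",.008,0,.05,.95,sg)
    run("top",.056,2,.02,.4,sg); run("top",.056,1,.05,.95,sg); run("top",.008,1,.05,.95,sg)
E
python3 - <<'E'
import sys; sys.path.insert(0,'.')
from h import *
import os; os.chdir('.')
c=load("top",7); crop(c,235,205,275,245,16,"pics/t7z.png")
E
```

```text
sign 1
scene 0.056 -x px -0.89 iqr 0.44 shift local mm [4.7 0.3] ends -0.66 -1.09
scene 0.056 -x px -0.74 iqr 0.40 shift local mm [ 3.8 -0. ] ends -0.46 -0.98
scene 0.056 -y px -0.90 iqr 0.35 shift local mm [0.6 2.7] ends -1.04 -0.52
scene 0.056 +y px 0.73 iqr 0.30 shift local mm [-0.1  2. ] ends 0.87 0.87
scene 0.008 +x px nan iqr nan shift local mm [nan nan] ends nan nan
top 0.056 -x px 0.70 iqr 0.51 shift local mm [-2.  -0.1] ends 0.95 0.79
top 0.056 -y px 0.73 iqr 1.07 shift local mm [-0.1 -2.2] ends 0.99 0.53
top 0.008 -y px 1.32 iqr 0.13 shift local mm [-0.1 -4.1] ends 1.29 1.26
sign -1
scene 0.056 -x px nan iqr nan shift local mm [nan nan] ends nan nan
scene 0.056 -x px nan iqr nan shift local mm [nan nan] ends nan nan
scene 0.056 -y px nan iqr nan shift local mm [nan nan] ends nan 1.61
scene 0.056 +y px nan iqr nan shift local mm [nan nan] ends nan nan
scene 0.008 +x px 0.58 iqr 0.40 shift local mm [2.8 0.1] ends 0.53 0.57
top 0.056 -x px -0.64 iqr 0.38 shift local mm [1.8 0.1] ends -0.47 -0.51
top 0.056 -y px -0.62 iqr 0.22 shift local mm [0.  1.9] ends -0.64 -0.68
top 0.008 -y px -0.78 iqr 0.29 shift local mm [0.1 2.4] ends -0.81 -0.84ch.py:25: RuntimeWarning: invalid value encountered in scalar divide
  pts.append((k[w]*dd).sum()/dd.sum())
```

View pics/t7z.png

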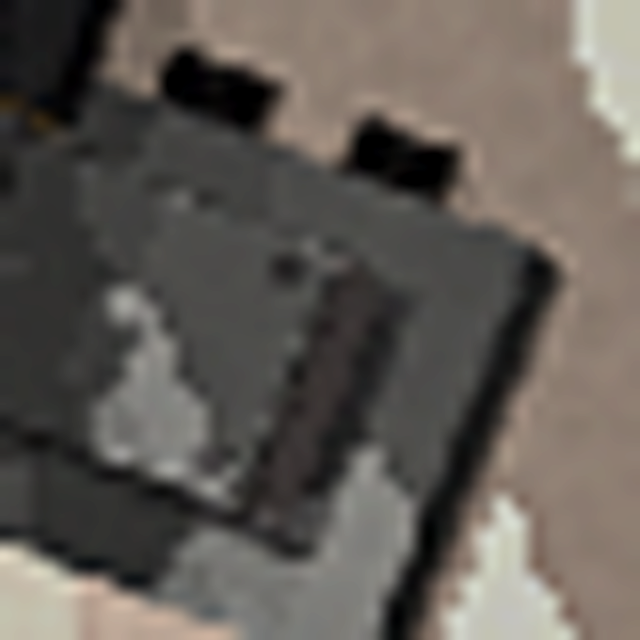

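Emit:
jog_arm:
  targets:
    - [0, -0.15, -0.23, 0, 0, 0, 0.6]
    - [0.3, -0.15, -0.23, 0, 0, 0, 0.6]
    - [0.5, -0.15, -0.23, 0, 0, 0, 0.6]
    - [0.5, -0.15, -0.23, 0, 0, 0, 0.6]

```text
t: 17.62
tool_pos: [0.4729, 0.2096, 0.0618]
orientation: [0.294, 1.55, -0.293]
force: [-0.8, 0.2, -5.6]
opening: 0.0498
```

```bash
python3 - <<'E'
from ch import *
goal([.4724,.2092,.0464],-21.5)
c=snap("top",8);crop(c,222,195,282,255,10,"pics/t8.png")
c=snap("scene",8);crop(c,370,165,455,235,9,"pics/s8.png")
E
```

```text
t 17.62 now [0.4729 0.2096 0.0618] yaw -21.45 tilt x [ 1.2e-03  1.0e-04 -1.0e+00] open 0.0498 F [-0.8  0.2 -5.6]
  shift cm [ 1.54 -0.05 -0.03] turn [ 0.1  0.1 -0. ]
```

View pics/t8.png

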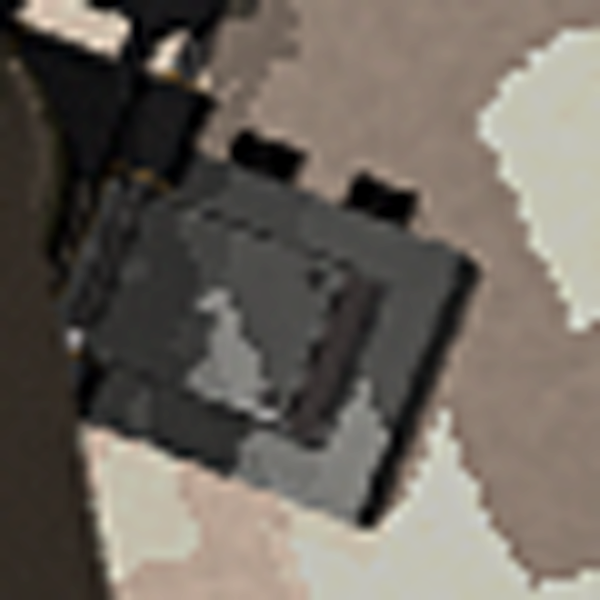

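View pics/s8.png

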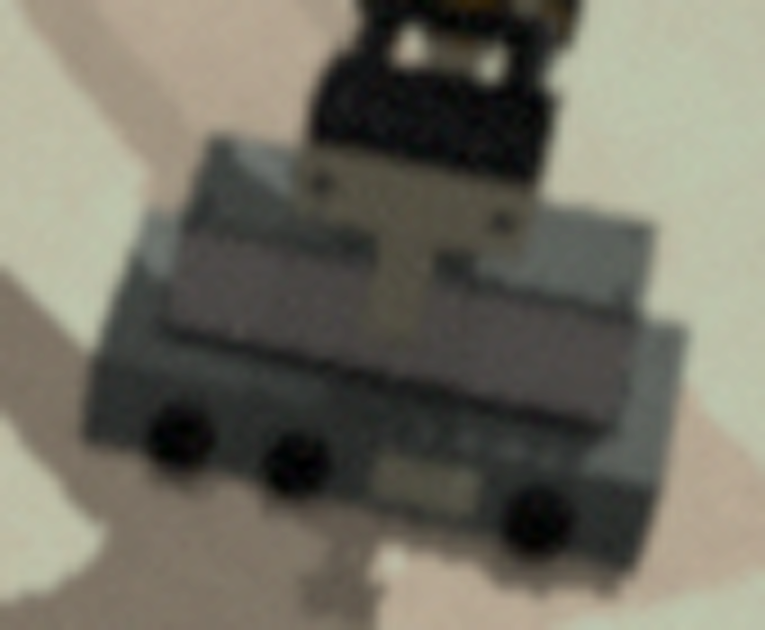

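Emit:
jog_arm:
  targets:
    - [0.3, -0.05, 0, 0, 0, 0, 0.6]
    - [0.6, -0.05, 0, 0, 0, 0, 0.6]
    - [0.9, -0.05, 0, 0, 0, 0, 0.6]
    - [1.0, -0.05, 0, 0, 0, 0, 0.6]

```text
t: 18.23
tool_pos: [0.4727, 0.209, 0.0516]
orientation: [0.294, 1.55, -0.294]
force: [0.1, -0.5, -5.2]
opening: 0.0498
```

```bash
python3 - <<'E'
from ch import *
goal([.4724,.2092,.0464],-21.5); print(state()["wrist_torque"].round(2))
E
```

```text
t 18.23 now [0.4727 0.209  0.0516] yaw -21.45 tilt x [ 0.001 -0.    -1.   ] open 0.0498 F [ 0.1 -0.5 -5.2]
  shift cm [ 0.52  0.01 -0.03] turn [ 0.   0.1 -0. ]
[-0.1   0.14 -0.02]
```

Emit:
jog_arm:
  targets:
    - [0.2, 0, 0, 0, 0, 0, 0.6]
    - [0.4, 0, 0, 0, 0, 0, 0.6]
    - [0.4, 0, 0, 0, 0, 0, 0.6]

```text
t: 18.6
tool_pos: [0.4725, 0.209, 0.0474]
orientation: [0.294, 1.55, -0.294]
force: [-0.6, 0.5, -4.8]
opening: 0.0498
```

Emit:
jog_arm:
  targets:
    - [0.1, 0, 0, 0, 0, 0, 0.6]
    - [0.1, 0, 0, 0, 0, 0, 0.6]

```text
t: 18.85
tool_pos: [0.4726, 0.209, 0.0465]
orientation: [0.294, 1.55, -0.294]
force: [-0.4, -0.3, -4.6]
opening: 0.0491
```

Emit:
jog_arm:
  targets:
    - [0.1, 0, 0, 0, 0, 0, 0.6]
    - [0.1, 0, 0, 0, 0, 0, 0.6]

```text
t: 19.1
tool_pos: [0.4727, 0.209, 0.0464]
orientation: [0.294, 1.55, -0.294]
force: [-4.4, -1.9, 5.4]
opening: 0.0497
```

Emit:
jog_arm:
  targets:
    - [0, 0, 0, 0, 0, 0, 0.4]
    - [0, 0, 0, 0, 0, 0, 0.25]
    - [0, 0, 0, 0, 0, 0, 0.25]
    - [-1, 0, 0, 0, 0, 0, 0.25]
    - [-4, 0, 0, 0, 0, 0, 0.2]

```text
t: 19.73
tool_pos: [0.4712, 0.2086, 0.0856]
orientation: [0.292, 1.553, -0.295]
force: [0.4, -0.1, 0.5]
opening: 0.0733
```

Emit:
jog_arm:
  targets:
    - [-4, 0, 0, 0, 0, 0, 0.1]
    - [-10, 0, 0, 0, 0, 0, 0.1]
    - [-14, 5, 0, 0, 0, 0, 0.1]
    - [-14, 10, 0, 0, 0, 0, 0.1]
    - [-14, 16, 0, 0, 0, 0, 0.1]

```text
t: 20.35
tool_pos: [0.5314, 0.3591, 0.2278]
orientation: [0.295, 1.55, -0.294]
force: [-0.5, 0.1, 0.5]
opening: 0.0839
```

Emit:
jog_arm:
  targets:
    - [0, 6, -3, 0, 0, 0, 0.1]
    - [0, 12, -6, 0, 0, 0, 0.1]
    - [0, 16, -8, 0, 0, 0, 0.1]
    - [0, 20, -10, 0, 0, 0, 0.1]
    - [0, 20, -10, 0, 0, 0, 0.1]

```text
t: 20.98
tool_pos: [0.5095, 0.5848, 0.2259]
orientation: [0.291, 1.552, -0.292]
force: [-0.2, -1.2, -1.0]
opening: 0.0835
```

```bash
python3 - <<'E'
from ch import *
s=state(); print(s["t"],s["tool_pos"],s["force"])
c=snap("top",9);crop(c,192,180,282,258,8,"pics/t9.png"); 
c=snap("scene",9);crop(c,365,165,465,235,7,"pics/s9.png")
E
```

```text
20.975 [0.50952407 0.58480385 0.22593041] [-0.20768191 -1.1593314  -0.97239856]
```

View pics/t9.png

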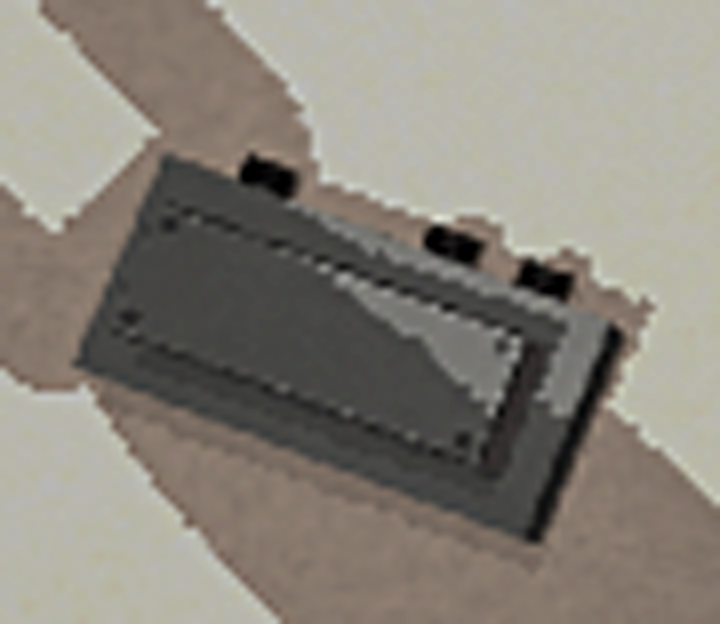

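View pics/s9.png

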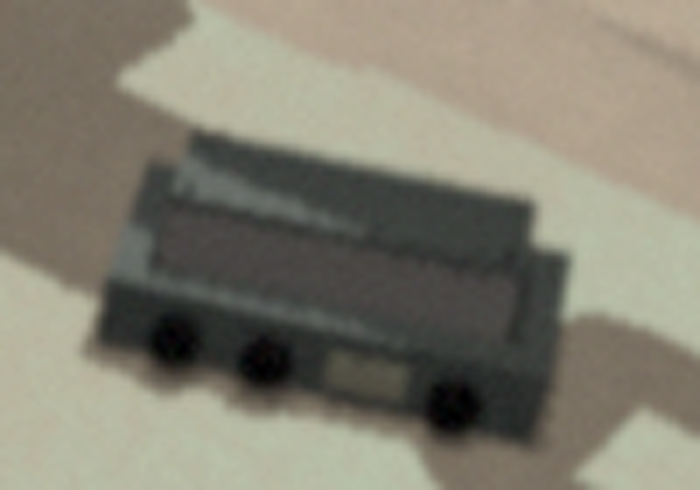

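View pics/scene9.png

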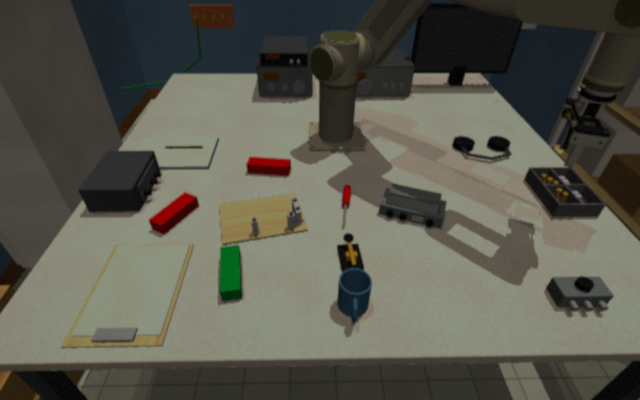

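```bash
python3 - <<'E'
from ch import *
c=load("top",9)
P=ray(c,cr([(172,207),(522,337),(470,462),(118,333)],192,180,8),.078)
fitrect(P,(-.025,.025),(-.075,.075),"cover@.078")
P=ray(c,cr([(168,155),(615,325),(532,540),(78,368)],192,180,8),.040)
fitrect(P,(-.045,.045),(-.095,.095),"chassis")
from plant import ticket
print(ticket.close_job())
E
```

```text
cover@.078 o [0.4735 0.208 ] th deg -21.22 res mm [[-0.9, -3.4], [1.1, 2.8], [1.5, 3.4], [-1.7, -2.8]] sides [np.float64(51.0), np.float64(143.5), np.float64(49.8), np.float64(143.0)]
chassis o [0.4735 0.2076] th deg -21.54 res mm [[0.0, 0.7], [-1.2, 0.7], [0.6, -1.2], [0.6, -0.3]] sides [np.float64(89.1), np.float64(190.5), np.float64(87.6), np.float64(190.8)]
the job is handed in; nothing more can be done
None
```

The squared box and cover are in the chassis bay and I handed the job in at about 21 s of the 67 s allowed. No verdict came back.

**Squaring:** I gripped the pair lightly (12 N) and slid it most of the way to the corner. I let go, pushed it against the long fence, then the end fence, then the long fence again, and let go once more. Each push stalled at 10–13 N, where the pictures had put the fence to within about 2 mm. I judged it flush from the stalls and from scene pictures; the arm partly blocked the top view, so I never saw all four edges at once.

**Placing:** The jaws closed on 49.9 mm across the 50 mm pair. I carried it over and lowered it into the bay. The only contact was on reaching the floor, at the height worked out beforehand (TCP at 46.4 mm). I opened the fingers and moved the arm well clear.

**Last checks:**
- **Position:** The final pictures show the cover square on the box and the pair inside the bay. Its centre is about 0.4 mm from the bay centre, and its angle is within about 0.3° of the chassis.
- **Cover length:** In that check the cover measured 143 mm long instead of 150 mm. I put this down to how I picked its corners in a coarse, shaded picture and did not measure it again.
- **Cameras:** The two cameras disagreed with the arm by about 2–4 mm at the chassis, so I aligned the box to the chassis by comparing them in the same views.
- **Bystanders:** In the last scene picture the mug, screwdriver and morse key look undisturbed.

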